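Rack a fresh mortar prism one spacer's width from its neighbour

ROBOT

A 6-joint arm with a two-finger parallel gripper is mounted at the origin on the work surface. World frame = base frame: x ahead of the robot, y to its left, z up, the work surface at z = 0. Lengths are in m, angles in degrees, forces in N, time in s.
With the tool pointing down it reaches from about 0.375 to 0.925 m from the base axis. Payload 5.7 kg.
Tool frame: the origin (TCP) lies on the centre line of the jaws, within the pads' length; the fingertips stand 14 mm ahead of it and the grasp point (between the pads) lies 5 mm behind it; x points along the fingers, y is the direction in which the jaws open and shut, and the axes are right-handed (so a half turn about x gives the same grasp; the last joint's range is limited). The gripper opens to 85 mm and grips with 20 to 120 N. Pads are 22 mm wide; open, the fingers measure 114 mm over their backs; the gripper's body (76 mm by 85 mm) begins 54 mm behind the grasp point. The pads swing forward as they close: fully open they stand 13 mm farther back than shut.
Start: joints at [-70.651, 20.558, 86.54, -0, 72.909, -6.595], TCP at [0.262, -0.54, 0.245] pointing down, gripper open.
Joint ranges: [-170.27, 170.27], [-57.76, 135], [12.27, 136.19], [-55.21, 235.2], [11.17, 155.16], [-170.74, 170.74]. Speed limits (degrees/s): [136.94, 136.94, 180, 180, 180, 180].

INTERFACE

Orientations are given as [roll, pitch, yaw] about the fixed x, y, z axes, in that order (R = Rz(yaw) Ry(pitch) Rx(roll)).
In Python, from plant import env gives the robot as it stands. The module is installed in compiled form; this text tells all that it offers.
- The arm moves only by the tool drive_tool, never from a script. Its argument "moves" is one flat list of numbers, 7 for each row, row after row: the shift along the tool's x, y, z in mm, then the turn, a rotation vector about the tool's x, y, z in rad, then the opening in per cent of the stroke, from 0 (shut) to 100 (fully open). A call has 1 to 8 rows; each row is the pose to reach, as a shift and turn from the pose commanded when the call began, along the tool's axes at that moment; what a row does not reach only later rows make up. A row lasts 1/10 s, in which the tool goes at most 50 mm and 8.59 degrees, less where a joint would pass 70% of its speed; a pose out of reach is approached as far as the arm can. A call with a gripper value outside its range is refused whole. The fingers move at their own pace and stop on an object; the grip force is fixed at half the most. Time passes only in rows, so rows that repeat a pose let the fingers close. It gives the time, the measured TCP pose, the force and the opening at its end, in the units of the state.
- env.sense(): the state, without advancing time (a new reading comes with each control period).
- env.capture(name): name is "side" or "top" or "wrist"; returns the picture (480x640x3 uint8, red, green, blue); there is no depth.
- env.get_calibration(name): a dict with "mtx" (3x3 intrinsics, pixels), "eye" and "attitude" of the camera in the world; the wrist camera has in their place "tool_from_camera" (4x4, takes a point from camera to tool coordinates, whose origin is the TCP and whose axes are the tool frame's). Camera axes: x right, y down, z forward; pixel columns grow to the right and rows downward; lengths in m; the calibration is good to about 2 mm. A picture is of the moment at which its call begins: read the wrist's pose just before it. get_calibration takes no time and is no camera call.
- env.sign_off(): hands the job in, once; it reports no verdict.
The state is a dict: "time_s": time; "joint_positions": joint angles; "joint_vel": joint speeds; "effort": joint torques, N m; "position": TCP position; "eef_rot": TCP orientation; "contact_force": force on the tool from outside, world axes, zero at the start; "wrist_torque": the same for the moment, N m; "gripper_width": finger opening in m.
Only numpy, scipy, OpenCV 4.12 (cv2) and the standard library are available. Lean on these libraries where they do the work, as an engineer would, in place of code of your own. Each camera call takes 0.05 s, during which the arm holds its last target.

TASK

Step the wooden spacer along the curing rack: lift it out from between the two cured prisms and stand it on the two rails close against the mould side of the nearer one, then let go of it. Slide the fresh prism (it is weak, so never lift it) off the mould base onto the rails until it sits snug and square against the spacer, without shifting the cured prisms, so that the new gap equals the old one. Then lift the spacer out, put it in the steel tray, and leave everything else on the bench alone.

Things in the scene. Friction and masses are not known exactly. Their poses are not given: they have to be found in the camera images.
- rack: Fixed steel curing rack: two level rails, flat bars 6 mm wide, parallel to the rack's y axis, centred at rack x = -55 and +55 mm, their top 50 mm above the bench; open between them. Origin on the bench midway between the rails. Rails run from rack y = -60 mm (against the mould base) to +180 mm; a stop bar stands 18 mm above the rails across the y = +177 mm end.
- mould: Fixed aluminium base of the opened mould, 212 mm (its x) by 70 mm (its y), flat top 51 mm above the bench, i.e. 1 mm above the rails, butted against the rack's -y end. Origin on the bench under its centre; its axes are parallel to the rack's.
- prism_fresh: Fresh mortar prism, dark rose, lying on the mould base: 160 mm long (its x, roughly across the rails), 40 mm wide (its y), 40 mm high, about 0.54 kg, it slides with a few newtons. Origin: centre of its underside. Its +y side faces the rack.
- prism_last: Cured mortar prism, pale rose, same size and mass, the one nearer to the mould, lying loose across the rails. Origin: centre of its underside; x along its length, +y away from the mould. Only its own friction (a few newtons) holds it.
- prism_first: Cured mortar prism, pale rose, same size and mass, farther from the mould, lying loose across the rails; its centre is 56.5 mm from prism_last's. Origin and axes as prism_last.
- spacer: Loose beech spacer: a blade 140 mm long (its x) by 16 mm thick (its y) by 38 mm high, with an upright grip in its middle, 30 mm (x) by 16 mm (y), from 38 to 88 mm above the underside, standing well clear of the 40 mm high prisms. Origin: centre of its underside. About 90 g. It starts on the rails between prism_first and prism_last with a quarter of a millimetre of play on each side.
- tray: Fixed open stainless tray, 210 mm (its x) by 120 mm (its y), 22 mm high, walls and floor 3 mm. Origin on the bench under its centre.
- mould_frame: Aluminium frame taken off the mould, 212 by 70 by 40 mm with an open middle. Bystander, loose; leave alone. Origin: centre of its underside.
- beaker: Steel beaker, 64 mm across, 95 mm high. Bystander, loose; leave alone. Origin: centre of its underside.
- pigment: Small jar of magenta pigment, 56 mm across, 75 mm high. Bystander, loose; leave alone. Origin: centre of its underside.
- bowl: Lime-green bowl, 124 mm across, 55 mm high. Bystander, loose; leave alone. Origin: centre of its underside.
- spatula: Spatula, 200 mm long. Bystander, loose; leave alone. Origin: centre of its underside.
- mallet: Rubber mallet, 240 mm long. Bystander, loose; leave alone. Origin: centre of its underside.
- brush: Brush, 180 mm long. Bystander, loose; leave alone. Origin: centre of its underside.
Mind the look-alikes: they are no part of the job. What is shaped like the prism_fresh but blue is not meant.

How it is judged (in metres and radians):
On the way, in this order (a step that is already met when the one before it is completed fails the run):
1. the spacer stands released on both rails, close against the mould side of the nearer cured prism (height (world z) of spacer between 0.047 and 0.053 m and angle between spacer's own z axis and vertical below 0.08 rad and y of spacer in the frame of prism_last between -0.037 and -0.0265 m and x of spacer in the frame of rack between -0.014 and 0.014 m and contact force between the fingers and spacer below 0.3 N), for 0.3 s.
2. the fresh prism has been slid onto the rails, square and snug against the standing spacer (y of prism_fresh in the frame of prism_last between -0.0595 and -0.0525 m and angle between the x axis of prism_fresh and the x axis of prism_last, either way round below 0.05 rad and height (world z) of spacer between 0.047 and 0.053 m and angle between spacer's own z axis and vertical below 0.08 rad and y of spacer in the frame of prism_last between -0.037 and -0.0265 m and x of spacer in the frame of rack between -0.014 and 0.014 m), for 0.2 s.
At the end, for the whole second after the job is handed in: All prisms rest on the rails; new gap 16 mm (+-3.5), square to 0.05 rad, fresh one within 20 mm of the rack's middle line; cured pair parallel to 0.05 rad, pitch 56.5 mm (+-4), each within 10 mm of its start; spacer in the tray; all at rest (y of prism_fresh in the frame of prism_last between -0.0595 and -0.0525 m and angle between the x axis of prism_fresh and the x axis of prism_last, either way round below 0.05 rad and height (world z) of prism_fresh between 0.047 and 0.053 m and height (world z) of prism_last between 0.047 and 0.053 m and height (world z) of prism_first between 0.047 and 0.053 m and angle between prism_fresh's own z axis and vertical below 0.04 rad and x of prism_fresh in the frame of rack between -0.02 and 0.02 m and y of prism_last in the frame of prism_first between -0.0605 and -0.0525 m and angle between the x axis of prism_last and the x axis of prism_first, either way round below 0.05 rad and distance of each of prism_last, prism_first from where it was at the start of the episode below 0.01 m and x of spacer in the frame of tray between -0.08 and 0.08 m and y of spacer in the frame of tray between -0.05 and 0.05 m and height (world z) of spacer below 0.03 m and linear speed of each of prism_fresh, prism_last, prism_first, spacer below 0.01 m/s); the robot touches nothing.
It fails at once if the fresh prism is lifted (more than 12 mm) or tipped (height (world z) of prism_fresh above 0.063 m or angle between prism_fresh's own z axis and vertical above 0.2 rad).
It fails at once if a prism falls off the rails or the mould (height (world z) of any of prism_fresh, prism_last, prism_first below 0.035 m).
It fails at once if a bystander is shifted by more than 30 mm (distance of any of mould_frame, beaker, pigment, bowl, spatula, mallet, brush from where it was at the start of the episode above 0.03 m).
It also fails if it takes over 64 s, if anything falls off the work surface, if the arm or the gripper's body presses on something with over 40 N, if the wrist force passes 120 N, or if a joint passes its speed limit or range.

## Working session

There is one attempt and no reset: what is moved stays moved. The work goes in short steps, Python scripts to look and compute and a tool call to move; the robot and the scene stay as the last step left them, time stands still between calls to the robot, and variables do not carry over. Pictures are saved under pics/ and viewed, and the job is handed in when it is done.

Besides the shell and the picture viewer there is one more tool, called after "Emit:" by a JSON object that holds its "method" and its "body", one argument or row to a line. drive_tool: Moves the arm, as the interface text tells. Its arguments: {"type":"object","properties":{"moves":{"type":"array","items":{"type":"number"}}},"required":["moves"]}

```bash
ls; mkdir -p pics
python3 - <<'E'
from plant import env
import cv2, numpy as np
np.set_printoptions(precision=4,suppress=True)
print(env.sense())
for n in ["side","top","wrist"]:
    im=env.capture(n); cv2.imwrite(f"pics/{n}0.png",im[:,:,::-1]); print(n,env.get_calibration(n))
E
```

```text
pics
{'time_s': 0.0, 'joint_positions': array([-70.6513,  20.599 ,  86.6001,   0.0001,  72.9074,  -6.5941]), 'joint_vel': array([ 0.1196, -0.013 , -0.0082,  0.0425, -0.0331, -0.039 ]), 'effort': array([  0.0017, -52.7604, -27.8626,   0.0003,   0.0134,  -0.    ]), 'position': array([ 0.2623, -0.5389,  0.2444]), 'eef_rot': array([-96.6359,  89.8935, 109.3069]), 'contact_force': array([-0.8263, -0.1508,  0.3985]), 'wrist_torque': array([ 0.0072,  0.0077, -0.0107]), 'gripper_width': 0.08524010032988541}
side {'mtx': array([[469.9477,   0.    , 321.8548],
       [  0.    , 469.9477, 248.0292],
       [  0.    ,   0.    ,   1.    ]]), 'eye': array([-0.0018,  0.7362,  0.7128]), 'attitude': array([-122.718 ,    0.9067, -148.6722])}
top {'mtx': array([[437.217 ,   0.    , 315.8106],
       [  0.    , 437.217 , 237.2783],
       [  0.    ,   0.    ,   1.    ]]), 'eye': array([ 0.4517, -0.1148,  1.1306]), 'attitude': array([-174.8294,   -1.0822,  -91.0537])}
wrist {'mtx': array([[384.1694,   0.    , 327.5801],
       [  0.    , 384.1694, 247.0494],
       [  0.    ,   0.    ,   1.    ]]), 'tool_from_camera': array([[-0.0003, -0.266 ,  0.964 , -0.1287],
       [ 1.    , -0.0005,  0.0001, -0.    ],
       [ 0.0005,  0.964 ,  0.266 , -0.0662],
       [ 0.    ,  0.    ,  0.    ,  1.    ]])}
```

View pics/top0.png

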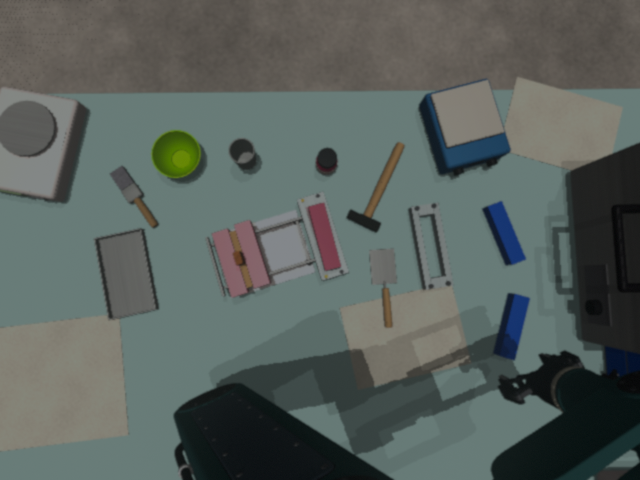

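View pics/side0.png

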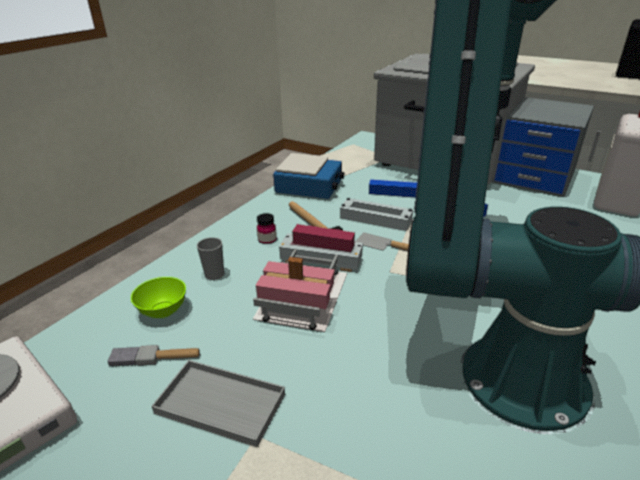

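View pics/wrist0.png

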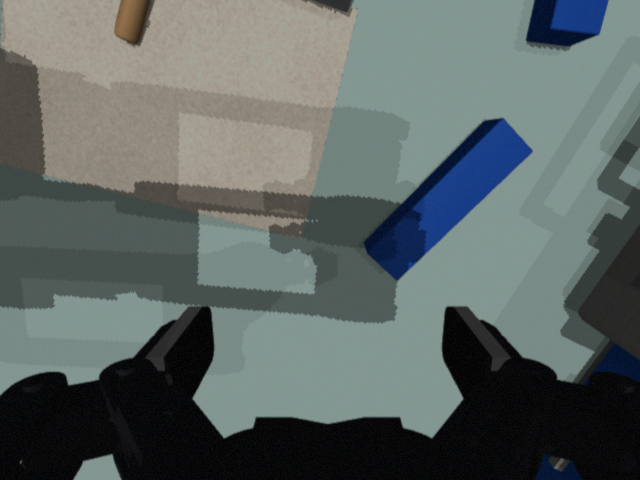

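The top view shows the fresh prism (dark rose) at about (323,238). The prism pair with the spacer between is at about (240,258), the tray at (127,273). The look-alikes are the blue blocks at (504,233) and (512,326). Next is a closer crop.

```bash
cat > h.py <<'E'
import numpy as np, cv2
from scipy.spatial.transform import Rotation as Ro
from plant import env
np.set_printoptions(precision=4,suppress=True)
def rot(a): return Ro.from_euler('xyz',a,degrees=True).as_matrix()
def cam(n,st=None):
    c=env.get_calibration(n)
    if n!='wrist': return c['mtx'],rot(c['attitude']),c['eye']
    T=c['tool_from_camera']; R=rot(st['eef_rot'])
    return c['mtx'],R@T[:3,:3],R@T[:3,3]+st['position']
def ray(c,uv,z):
    K,R,e=c; uv=np.atleast_2d(uv).astype(float)
    d=np.c_[uv,np.ones(len(uv))]@np.linalg.inv(K).T@R.T
    return e+d*((z-e[2])/d[:,2])[:,None]
def proj(c,P):
    K,R,e=c; q=(np.atleast_2d(P)-e)@R@K.T
    return q[:,:2]/q[:,2:]
E
python3 - <<'E'
import cv2
im=cv2.imread('pics/top0.png')[180:320,80:360]
cv2.imwrite('pics/top0c.png',cv2.resize(im,None,fx=2.857,fy=2.857,interpolation=cv2.INTER_CUBIC))
im=cv2.imread('pics/side0.png')[210:340,230:390]
cv2.imwrite('pics/side0c.png',cv2.resize(im,None,fx=4.5,fy=4.5,interpolation=cv2.INTER_CUBIC))
E
```

```text
(no output)
```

View pics/top0c.png

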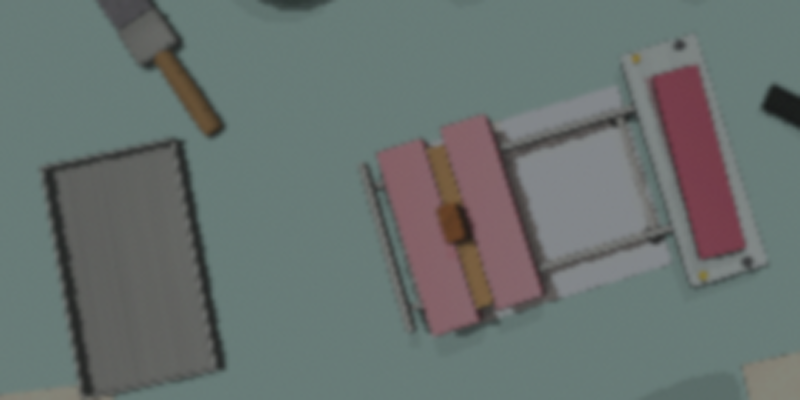

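View pics/side0c.png

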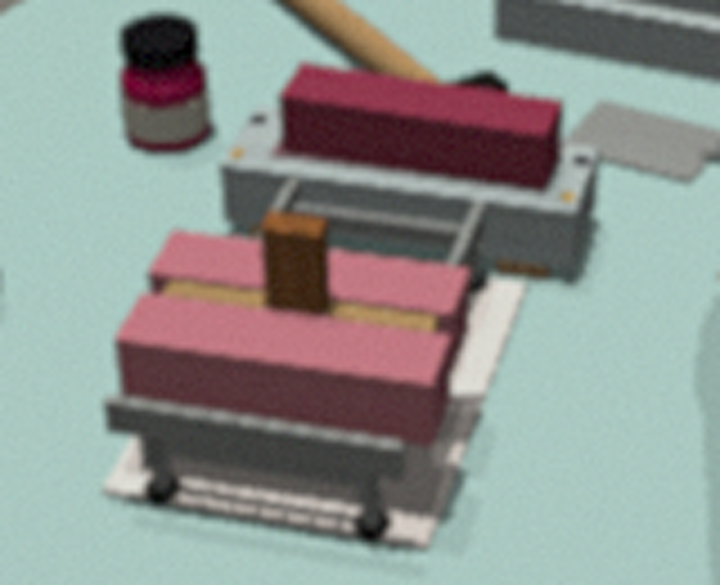

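Run:
```python
from h import *
c=cam('top')
def f(name,pts,z):
    p=np.array(pts)/2.857+[80,180]; P=ray(c,p,z)
    print(name,P[:,:2].tolist() and P[:,:2].round(4).tolist(),'ctr',P.mean(0)[:2],'edges',[round(np.linalg.norm(P[i]-P[(i+1)%len(P)])*1000) for i in range(len(P))])
    for i in range(len(P)):
        d=P[(i+1)%len(P)]-P[i]; print('   yaw',np.degrees(np.arctan2(d[1],d[0])).round(1),end='')
    print()
f('last',[(441,127),(490,116),(542,297),(497,310)],.09)
f('first',[(378,152),(424,140),(480,325),(433,335)],.09)
f('fresh',[(651,76),(698,66),(746,246),(700,259)],.091)
f('mould',[(622,58),(692,36),(767,264),(694,287)],.051)
f('tray',[(44,168),(180,140),(223,369),(86,396)],.022)
f('grip',[(437,205),(459,202),(471,240),(449,245)],.138)
```

```text
last [[0.5795, 0.0578], [0.5881, 0.0169], [0.4366, -0.0252], [0.4266, 0.012]] ctr [0.5077 0.0154] edges [42, 157, 38, 160]
   yaw -78.1   yaw -164.5   yaw 105.0   yaw 16.7
first [[0.5594, 0.1102], [0.5688, 0.072], [0.4146, 0.026], [0.4072, 0.0646]] ctr [0.4875 0.0682] edges [39, 161, 39, 159]
   yaw -76.1   yaw -163.4   yaw 100.9   yaw 16.7
fresh [[0.6197, -0.1184], [0.6276, -0.1581], [0.4757, -0.195], [0.4656, -0.1565]] ctr [ 0.5471 -0.157 ] edges [40, 156, 40, 159]
   yaw -78.7   yaw -166.4   yaw 104.7   yaw 13.9
mould [[0.6425, -0.0935], [0.6611, -0.1551], [0.4607, -0.2159], [0.4422, -0.1525]] ctr [ 0.5516 -0.1542] edges [64, 209, 66, 209]
   yaw -73.2   yaw -163.1   yaw 106.3   yaw 16.4
tray [[0.5571, 0.4183], [0.58, 0.2996], [0.3784, 0.2589], [0.3575, 0.3769]] ctr [0.4682 0.3384] edges [121, 206, 120, 204]
   yaw -79.1   yaw -168.6   yaw 100.0   yaw 11.7
grip [[0.5114, 0.0531], [0.5135, 0.0357], [0.4832, 0.0263], [0.4796, 0.0437]] ctr [0.4969 0.0397] edges [18, 32, 18, 33]
   yaw -83.2   yaw -162.8   yaw 101.8   yaw 16.5
```

Run:
```python
from h import *
s=env.sense(); R=rot(s['eef_rot']); print(R, s['position'])
# tool x down; tool y at angle:
print('tool y ang',np.degrees(np.arctan2(R[1,1],R[0,1])),'tool z ang',np.degrees(np.arctan2(R[1,2],R[0,2])))
```

```text
[[-0.0005  0.4375 -0.8992]
 [ 0.0014 -0.8992 -0.4375]
 [-1.     -0.0014 -0.0002]] [ 0.2623 -0.5391  0.2446]
tool y ang -64.05472495520513 tool z ang -154.0547391205591
```

```bash
cat >> h.py <<'E'
def target(yaw):  # tool down, tool y at world angle yaw deg
    a=np.radians(yaw); y=np.array([np.cos(a),np.sin(a),0]); x=np.array([0,0,-1.]); return np.c_[x,y,np.cross(x,y)]
def delta(P,yaw):
    s=env.sense(); R=rot(s['eef_rot']); 
    print('t',s['time_s'],'at',s['position'],'F',s['contact_force'],'w',s['gripper_width'])
    print('shift mm',R.T@(np.array(P)-s['position'])*1000,'rotvec',Ro.from_matrix(R.T@target(yaw)).as_rotvec())
E
python3 -c "
from h import *
delta([.517,-.026,.25],16.5)"
```

```text
t 0.15 at [ 0.2623 -0.5391  0.2446] F [-0.0312  0.6084 -0.4593] w 0.08531202890590123
shift mm [  -4.7829 -349.9351 -453.4728] rotvec [-1.4059 -0.0012  0.0011]
```

Emit:
{"method": "drive_tool", "body": {
  "moves": [-5, -350, -453, -1.406, 0, 0, 60, -5, -350, -453, -1.406, 0, 0, 60, -5, -350, -453, -1.406, 0, 0, 60, -5, -350, -453, -1.406, 0, 0, 60, -5, -350, -453, -1.406, 0, 0, 60, -5, -350, -453, -1.406, 0, 0, 60, -5, -350, -453, -1.406, 0, 0, 60, -5, -350, -453, -1.406, 0, 0, 60]
}}

```text
time_s: 0.95
position: [0.4405, -0.1792, 0.2488]
eef_rot: [90.7, 90.0, 5.7]
contact_force: [0.1, -0.5, -0.3]
gripper_width: 0.0511
```

```bash
python3 -c "
from h import *
delta([.517,-.026,.25],16.5)"
```

```text
t 0.95 at [ 0.4405 -0.1792  0.2488] F [ 0.1495 -0.5223 -0.3268] w 0.05114056274744741
shift mm [  -1.1642   89.636  -145.8729] rotvec [-0.2001  0.     -0.0001]
```

Emit:
{"method": "drive_tool", "body": {
  "moves": [0, 90, -146, -0.2, 0, 0, 60, 0, 90, -146, -0.2, 0, 0, 60, 0, 90, -146, -0.2, 0, 0, 60, 0, 90, -146, -0.2, 0, 0, 60, 0, 90, -146, -0.2, 0, 0, 60, 0, 90, -146, -0.2, 0, 0, 60]
}}

```text
time_s: 1.55
position: [0.5175, -0.0281, 0.2485]
eef_rot: [-90.6, 89.9, -164.3]
contact_force: [0.2, -1.0, 0.1]
gripper_width: 0.0509
```

```bash
python3 -c "
from h import *
delta([.517,-.026,.25],16.5)
s=env.sense();print(s['joint_positions'])
cv2.imwrite('pics/w1.png',env.capture('wrist')[:,:,::-1])"
```

```text
t 1.55 at [ 0.5175 -0.0281  0.2485] F [ 0.2379 -0.9792  0.0623] w 0.050853738044781396
shift mm [-1.5359  0.1337 -2.1722] rotvec [-0.0044 -0.      0.0011]
[-10.7312  13.6787  96.2235  -0.03    70.1545 -26.9684]
```

View pics/w1.png

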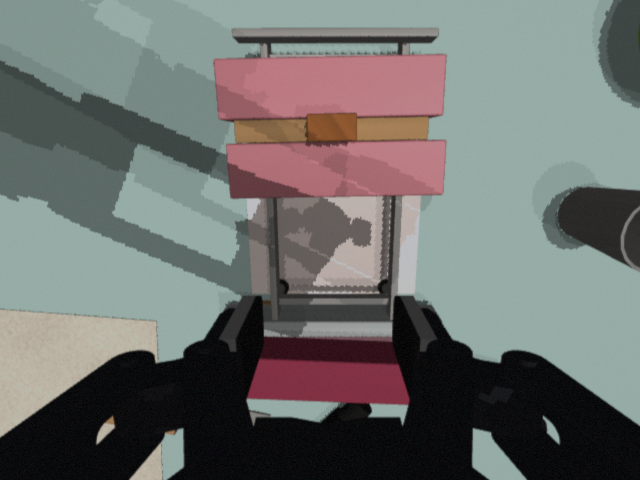

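The wrist view shows the spacer grip at about (332,128), prism_last at (336,168), prism_first at (331,87) and the rails at x≈272 and 396.

Run:
```python
import cv2
im=cv2.imread('pics/w1.png')[20:345,200:460]
cv2.imwrite('pics/w1c.png',cv2.resize(im[:190],None,fx=3,fy=3,interpolation=cv2.INTER_CUBIC))
cv2.imwrite('pics/w1d.png',cv2.resize(im[165:],None,fx=3,fy=3,interpolation=cv2.INTER_CUBIC))
```

```text
(no output)
```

View pics/w1c.png

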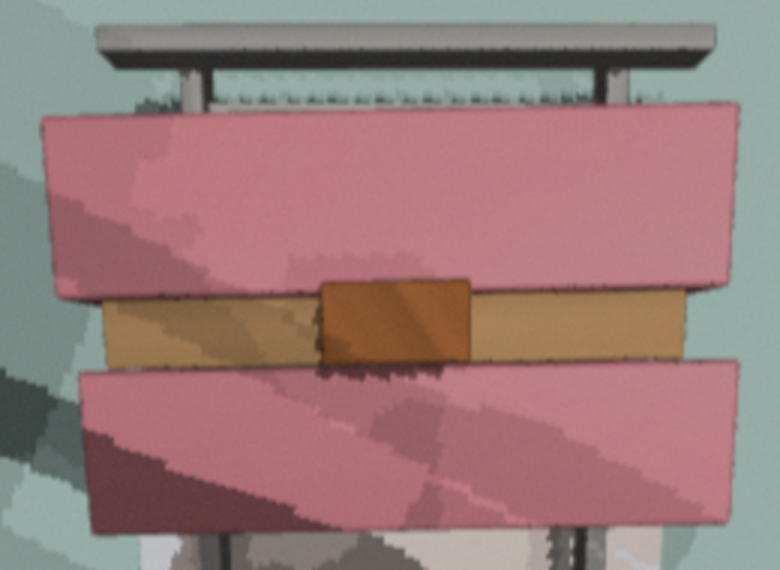

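View pics/w1d.png

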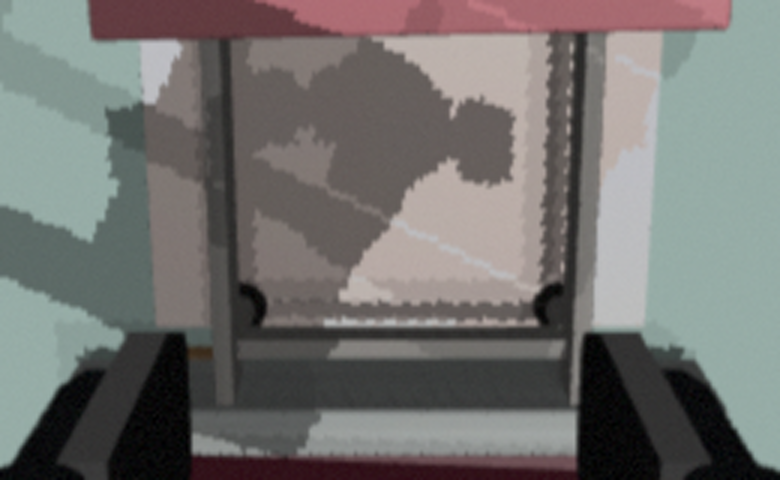

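Run:
```python
from h import *
s=env.sense(); c=cam('wrist',s)
def f(name,pts,z):
    p=np.array(pts)/3+[200,20]; P=ray(c,p,z)
    d=(P[1]+P[2]-P[0]-P[3]); d2=P[0]+P[1]-P[2]-P[3]
    print(name,'ctr',P.mean(0)[:2],'len',np.linalg.norm(d)/2,'wid',np.linalg.norm(d2)/2,'yaw',np.degrees(np.arctan2(d[1],d[0])).round(2), 'edge yaws',[np.degrees(np.arctan2(*(q[1::-1]))).round(2) for q in (P[1]-P[0],P[2]-P[3])])
    return P.mean(0)
f('first',[(43,118),(738,103),(729,285),(58,297)],.09)
L=f('last',[(80,372),(738,362),(731,522),(94,534)],.09)
f('grip',[(321,283),(470,280),(470,361),(323,363)],.138)
f('blade',[(103,300),(686,290),(684,357),(107,368)],.088)
# rails
for nm,pts in [('L',[(210,38+495),(226,495+400)]),('R',[(592,495+40),(575,495+400)])]:
    P=ray(c,np.array(pts)/3+[200,20],.05);d=P[0]-P[1];print(nm,P[:,:2].tolist(),'y-yaw',np.degrees(np.arctan2(d[1],d[0]))-90)
```

```text
first ctr [0.4892 0.0703] len 0.1583686771956975 wid 0.03895838619799936 yaw 17.18 edge yaws [np.float64(17.25), np.float64(17.11)]
last ctr [0.5094 0.0177] len 0.1584891865134711 wid 0.03874122800991114 yaw 17.11 edge yaws [np.float64(16.98), np.float64(17.24)]
grip ctr [0.4977 0.0435] len 0.02933916643522297 wid 0.015245244751412259 yaw 17.06 edge yaws [np.float64(17.23), np.float64(16.89)]
blade ctr [0.4978 0.0436] len 0.1392322624962148 wid 0.015503927283077352 yaw 17.13 edge yaws [np.float64(17.07), np.float64(17.2)]
L [[0.4629453132155314, -0.023131485785550084], [0.49471122241147986, -0.13110774605742048]] y-yaw 16.393537971793904
R [[0.567459773061018, 0.006564374051994216], [0.5986859443680698, -0.10088818340833142]] y-yaw 16.20408977983061
```

```bash
python3 -c "
from h import *
delta([.4977,.0435,.19],17.1)"
```

```text
t 1.6 at [ 0.5172 -0.0288  0.2485] F [-0.8056  0.5253  0.0458] w 0.05111079439551477
shift mm [ 58.5112   1.4341 -74.8539] rotvec [-0.0162  0.      0.0011]
```

Emit:
{"method": "drive_tool", "body": {
  "moves": [20, 1.4, -50, -0.016, 0, 0, 60, 58, 1.4, -75, -0.016, 0, 0, 60, 58, 1.4, -75, -0.016, 0, 0, 60, 58, 1.4, -75, -0.016, 0, 0, 60, 58, 1.4, -75, -0.016, 0, 0, 60]
}}

```text
time_s: 2.1
position: [0.4994, 0.0428, 0.1917]
eef_rot: [58.7, 89.9, -14.3]
contact_force: [-0.5, -0.5, 1.1]
gripper_width: 0.0512
```

```bash
python3 -c "
from h import *
delta([.4977,.0435,.111],17.1)
cv2.imwrite('pics/w2.png',env.capture('wrist')[:,:,::-1])"
```

```text
t 2.1 at [0.4994 0.0428 0.1917] F [-0.4945 -0.5265  1.0842] w 0.051249121896677505
shift mm [80.725  -1.5478 -1.2986] rotvec [-0.0019  0.0011 -0.0018]
```

View pics/w2.png

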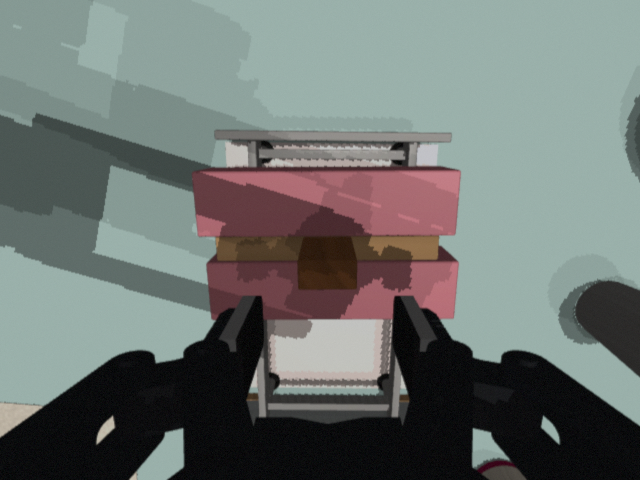

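The grip at about (328,263) lies centred between the fingers at (262) and (394). Descending now.

Emit:
{"method": "drive_tool", "body": {
  "moves": [40, -1, -1, 0, 0, 0, 60, 80, -1, -1, 0, 0, 0, 60, 80, -1, -1, 0, 0, 0, 60, 80, -1, -1, 0, 0, 0, 60]
}}

```text
time_s: 2.55
position: [0.4976, 0.0441, 0.1115]
eef_rot: [-109.2, 90.0, 177.8]
contact_force: [0.3, 0.4, 0.8]
gripper_width: 0.0515
```

```bash
python3 -c "
from h import *
delta([.4977,.0435,.111],17.1)
cv2.imwrite('pics/w3.png',env.capture('wrist')[:,:,::-1])"
```

```text
t 2.55 at [0.4976 0.0441 0.1115] F [0.2606 0.4457 0.7598] w 0.051498490927512325
shift mm [ 0.5326 -0.0753  0.6201] rotvec [-0.0015 -0.0001  0.0002]
```

View pics/w3.png

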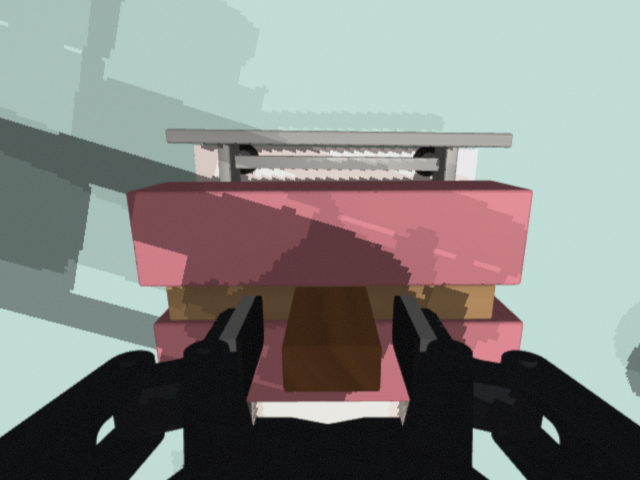

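The grip at (332,340) stands between the pads, so I close on it.

Emit:
{"method": "drive_tool", "body": {
  "moves": [0, 0, 0, 0, 0, 0, 0, 0, 0, 0, 0, 0, 0, 0, 0, 0, 0, 0, 0, 0, 0, 0, 0, 0, 0, 0, 0, 0, 0, 0, 0, 0, 0, 0, 0, 0, 0, 0, 0, 0, 0, 0]
}}

```text
time_s: 3.2
position: [0.4988, 0.0447, 0.113]
eef_rot: [67.0, 89.8, -5.9]
contact_force: [-0.2, -1.0, 5.3]
gripper_width: 0.0293
```

```bash
python3 -c "
from h import *
delta([.4977,.0435,.171],17.1)
"
```

```text
t 3.2 at [0.4988 0.0447 0.113 ] F [-0.2491 -0.9571  5.256 ] w 0.029332307458816397
shift mm [-58.024   -1.1959   0.8644] rotvec [-0.0001  0.0016 -0.0038]
```

Gripped at 29.3 mm. I lift straight up.

Emit:
{"method": "drive_tool", "body": {
  "moves": [-10, 0, 0, 0, 0, 0, 0, -25, 0, 0, 0, 0, 0, 0, -45, 0, 0, 0, 0, 0, 0, -60, 0, 0, 0, 0, 0, 0, -60, 0, 0, 0, 0, 0, 0, -60, 0, 0, 0, 0, 0, 0]
}}

```text
time_s: 3.8
position: [0.4974, 0.0449, 0.1716]
eef_rot: [75.6, 89.9, 2.7]
contact_force: [-0.0, 0.4, -0.9]
gripper_width: 0.0295
```

```bash
python3 -c "
from h import *
delta([.4977,.0435,.171],17.1)
cv2.imwrite('pics/w4.png',env.capture('wrist')[:,:,::-1])
im=env.capture('side')[200:350,220:400,::-1]
cv2.imwrite('pics/s4.png',cv2.resize(im,None,fx=4,fy=4,interpolation=cv2.INTER_CUBIC))
"
```

```text
t 3.8 at [0.4974 0.0449 0.1716] F [-0.022   0.4228 -0.9229] w 0.02950884586457002
shift mm [ 0.5807 -0.0886  1.4333] rotvec [-0.0004  0.0004 -0.0016]
```

View pics/w4.png

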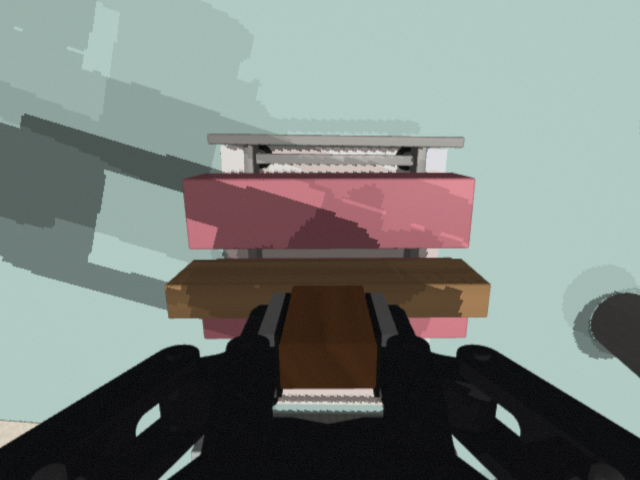

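View pics/s4.png

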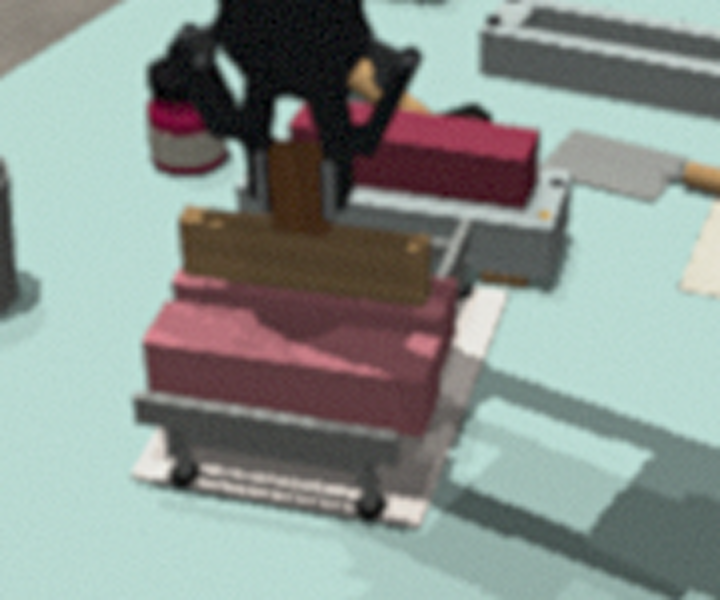

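Clean lift; the cured prisms look unmoved. I carry it 59 mm along tool z (rack -y), at height.

Emit:
{"method": "drive_tool", "body": {
  "moves": [0, 0, 30, 0, 0, 0, 0, 0, 0, 59, 0, 0, 0, 0, 0, 0, 59, 0, 0, 0, 0, 0, 0, 59, 0, 0, 0, 0, 20, 0, 59, 0, 0, 0, 0, 38, 0, 59, 0, 0, 0, 0, 38, 0, 59, 0, 0, 0, 0]
}}

```text
time_s: 4.6
position: [0.5119, -0.0105, 0.1305]
eef_rot: [-116.6, 89.7, 170.5]
contact_force: [-1.1, 1.0, -1.6]
gripper_width: 0.0291
```

```bash
python3 -c "
from h import *
delta([.5150,-.0128,.113],17.1)
cv2.imwrite('pics/w5.png',env.capture('wrist')[:,:,::-1])
im=env.capture('side')[200:350,220:400,::-1]
cv2.imwrite('pics/s5.png',cv2.resize(im,None,fx=4,fy=4,interpolation=cv2.INTER_CUBIC))
"
```

```text
t 4.6 at [ 0.5119 -0.0105  0.1305] F [-1.0794  0.9572 -1.5836] w 0.029064958729039976
shift mm [17.4973  2.4145  3.1152] rotvec [ 0.0003 -0.0025  0.0049]
```

View pics/w5.png

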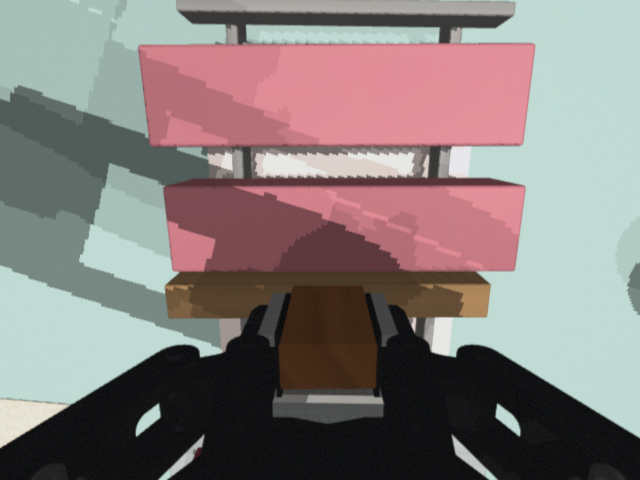

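View pics/s5.png

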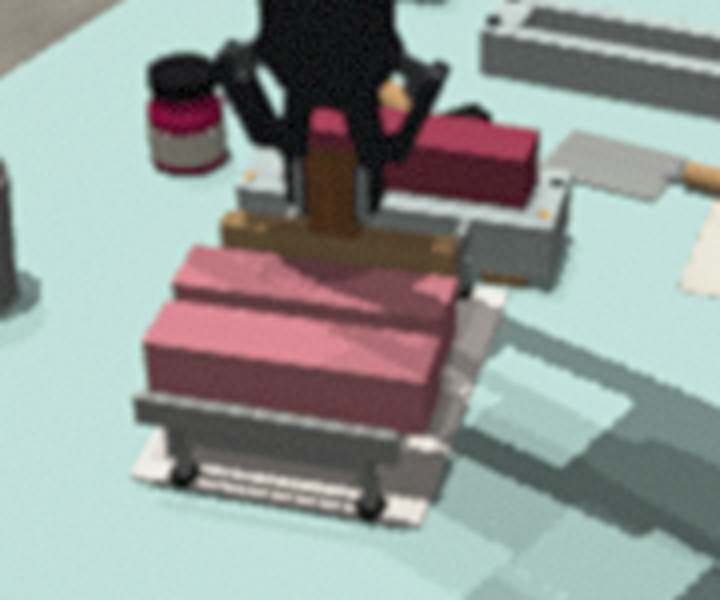

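```bash
cat > m.py <<'E'
from h import *
def quad(c,name,pts,z):
    P=ray(c,pts,z)
    d=(P[1]+P[2]-P[0]-P[3]); d2=P[0]+P[1]-P[2]-P[3]
    print(name,'ctr',P.mean(0)[:2],'len',np.linalg.norm(d)/2,'wid',np.linalg.norm(d2)/2,'yaw',np.degrees(np.arctan2(d[1],d[0])).round(2))
    return P.mean(0),np.arctan2(d[1],d[0])
def inframe(a,o):
    yaw=o[1]; d=(a[0]-o[0])[:2]; return np.array([d@[np.cos(yaw),np.sin(yaw)],d@[-np.sin(yaw),np.cos(yaw)]])*1000
E
python3 - <<'E'
from m import *
c=cam('wrist',env.sense())
F=quad(c,'first',[(139,46),(534,44),(523,145),(149,147)],.09)
L=quad(c,'last',[(164,187),(525,186),(515,269),(173,271)],.09)
S=quad(c,'spacer',[(166,283),(489,281),(489,316),(166,318)],.1065)
print(inframe(S,L),inframe(F,L))
E
```

```text
first ctr [0.491  0.0709] len 0.16038260548457572 wid 0.03945932704915633 yaw 17.34
last ctr [0.5114 0.018 ] len 0.16027115589771077 wid 0.03899106361321617 yaw 17.37
spacer ctr [ 0.5122 -0.0105] len 0.14016645403489128 wid 0.01635895838534637 yaw 17.53
[ -7.7275 -27.464 ] [-3.7099 56.5958]
```

```bash
python3 -c "
from h import *
delta([.5150,-.0128,.113],17.1)
"
```

```text
t 4.7 at [ 0.5136 -0.0108  0.1325] F [ 0.6905 -0.2892 -0.5478] w 0.029177890711310925
shift mm [19.5032  0.7577  2.3481] rotvec [ 0.0001 -0.0012  0.0016]
```

Emit:
{"method": "drive_tool", "body": {
  "moves": [0, 0, 2.5, 0, 0, 0, 0, 0, 0, 2.5, 0, 0, 0, 0, 10, 0, 2.5, 0, 0, 0, 0, 16, 0, 2.5, 0, 0, 0, 0, 18, 0, 2.5, 0, 0, 0, 0, 18, 0, 2.5, 0, 0, 0, 0]
}}

```text
time_s: 5.3
position: [0.5146, -0.0139, 0.1141]
eef_rot: [-120.1, 89.9, 167.0]
contact_force: [-0.6, 0.6, -0.7]
gripper_width: 0.0295
```

```bash
python3 -c "
from h import *
delta([.5150,-.0128,.113],17.1)
cv2.imwrite('pics/w6.png',env.capture('wrist')[:,:,::-1])
delta([.5150,-.0128,.113],17.1)
"
```

```text
t 5.3 at [ 0.5146 -0.0139  0.1141] F [-0.6148  0.6446 -0.7364] w 0.029475484420637226
shift mm [ 1.1395  0.7052 -0.906 ] rotvec [-0.0005 -0.0007  0.0013]
t 5.35 at [ 0.5148 -0.0139  0.1144] F [-0.1024 -0.108  -0.7456] w 0.02934358772657779
shift mm [ 1.4487  0.4831 -1.0008] rotvec [-0.0005 -0.0005  0.0008]
```

View pics/w6.png

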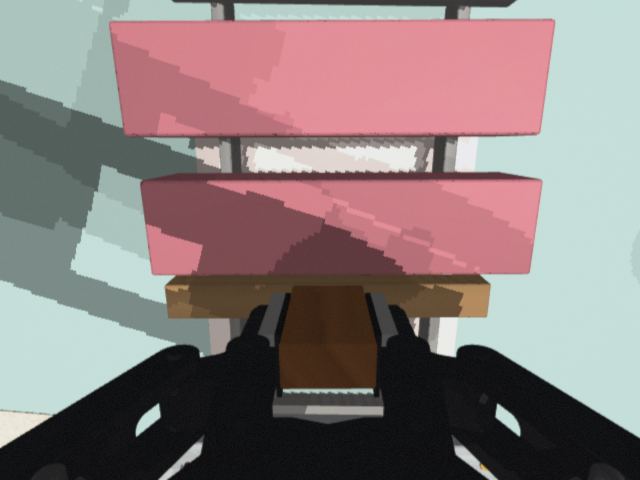

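Run:
```python
from m import *
c=cam('wrist',env.sense())
F=quad(c,'first',[(110,21),(554,20),(541,134),(123,136)],.09)
L=quad(c,'last',[(141,181),(542,180),(530,272),(152,274)],.09)
S=quad(c,'spacer',[(166,283),(489,281),(489,316),(166,318)],.09)
print(inframe(S,L),inframe(F,L))
```

```text
first ctr [0.4893 0.0711] len 0.1589678081886262 wid 0.039111797586712446 yaw 17.22
last ctr [0.5095 0.0187] len 0.1587021990224149 wid 0.038566634259170056 yaw 17.3
spacer ctr [ 0.5133 -0.013 ] len 0.13875297320642804 wid 0.016198491329817523 yaw 17.47
[ -5.7375 -31.3927] [-3.687  56.0937]
```

Emit:
{"method": "drive_tool", "body": {
  "moves": [0, 0, -1.8, 0, 0, 0, 0, 1, 0, -1.8, 0, 0, 0, 0, 2, 0, -1.8, 0, 0, 0, 0, 2.5, 0, -1.8, 0, 0, 0, 0, 2.5, 0, -1.8, 0, 0, 0, 0]
}}

```text
time_s: 5.85
position: [0.5147, -0.0122, 0.113]
eef_rot: [71.6, 90.0, -1.3]
contact_force: [-2.5, -0.3, 6.0]
gripper_width: 0.0292
```

```bash
python3 -c "
from h import *
delta([.5150,-.0128,.112],17.1)
"
```

```text
t 5.85 at [ 0.5147 -0.0122  0.113 ] F [-2.4753 -0.3426  5.9766] w 0.02917975877594074
shift mm [0.9955 0.0983 0.6134] rotvec [-0.0004  0.0002 -0.0005]
```

It bears on the rails (6 N up). I open and check before rising.

Emit:
{"method": "drive_tool", "body": {
  "moves": [-0.5, 0, 0, 0, 0, 0, 60, -0.5, 0, 0, 0, 0, 0, 60, -0.5, 0, 0, 0, 0, 0, 60, -0.5, 0, 0, 0, 0, 0, 60, -30, 0, 0, 0, 0, 0, 60, -70, 0, 0, 0, 0, 0, 60, -110, 0, 0, 0, 0, 0, 60, -110, 0, 0, 0, 0, 0, 60]
}}

```text
time_s: 6.65
position: [0.5183, -0.0128, 0.2275]
eef_rot: [64.6, 89.4, -8.4]
contact_force: [0.6, 0.1, -0.2]
gripper_width: 0.0516
```

Emit:
{"method": "drive_tool", "body": {
  "moves": [-20, 0, 70, 0, 0, 0, 60, -20, 0, 70, 0, 0, 0, 60, -20, 0, 70, 0, 0, 0, 60, -20, 0, 70, 0, 0, 0, 60]
}}

```text
time_s: 7.05
position: [0.5346, -0.0791, 0.2414]
eef_rot: [-141.3, 89.9, 145.7]
contact_force: [-0.3, 0.3, -0.3]
gripper_width: 0.0514
```

```bash
python3 -c "
from h import *
delta([.5150,-.0128,.112],17.1)
cv2.imwrite('pics/w7.png',env.capture('wrist')[:,:,::-1])
delta([.5150,-.0128,.112],17.1)
im=cv2.imread('pics/w7.png')[0:400,170:470]
cv2.imwrite('pics/w7c.png',cv2.resize(im[:200],None,fx=2.6,fy=2.6,interpolation=cv2.INTER_CUBIC))
"
```

```text
t 7.05 at [ 0.5346 -0.0791  0.2414] F [-0.2861  0.2844 -0.2798] w 0.051364081549477275
shift mm [129.5302   0.8053 -68.9551] rotvec [-0.0017 -0.0014  0.0011]
t 7.1 at [ 0.5342 -0.0785  0.2412] F [-0.6073  0.7338 -0.0539] w 0.051547337914675424
shift mm [129.3683   1.1677 -68.1912] rotvec [-0.0009 -0.0018  0.0017]
```

View pics/w7.png

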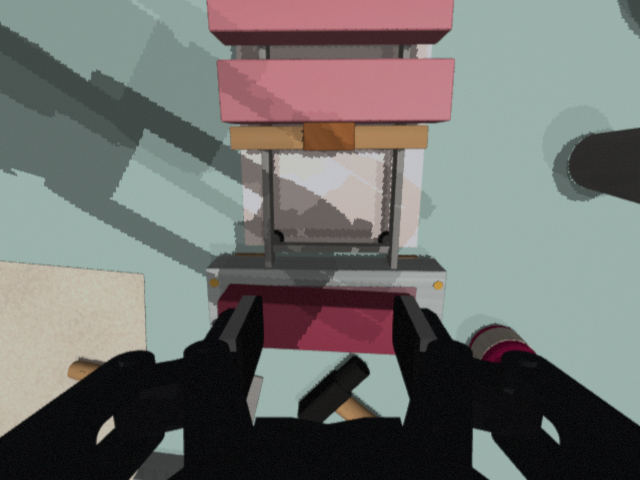

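View pics/w7c.png

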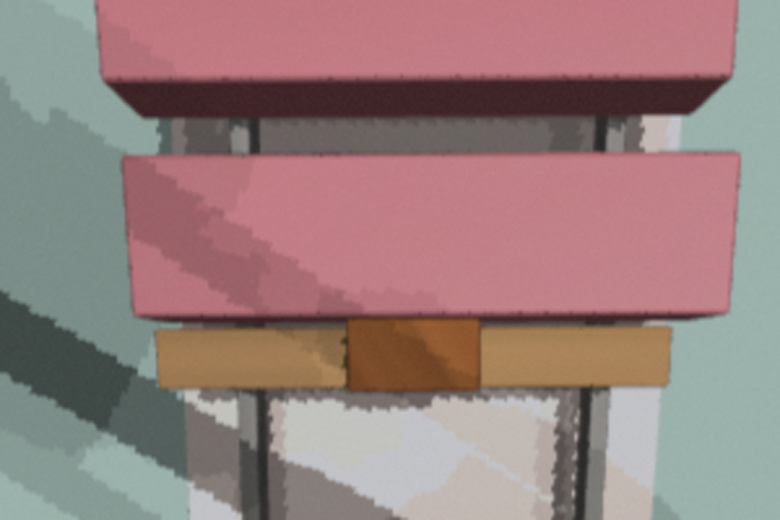

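Run:
```python
from m import *
c=cam('wrist',env.sense())
g=lambda p: np.array(p)/2.6+[170,0]
L=quad(c,'last',g([(123,157),(740,153),(728,314),(134,317)]),.09)
S=quad(c,'spacer',g([(157,330),(670,327),(669,385),(159,387)]),.088)
G=quad(c,'grip',g([(348,320),(480,320),(480,388),(348,389)]),.138)
print(inframe(S,L),inframe(G,L))
P=ray(c,[(265,200),(270,262),(400,200),(394,262)],.05)
print((P[0]+P[2])/2,P[:,:2].tolist())
im=cv2.imread('pics/w7.png')[240:365,190:470]
cv2.imwrite('pics/w7d.png',cv2.resize(im,None,fx=2.85,fy=2.85,interpolation=cv2.INTER_CUBIC))
```

```text
last ctr [0.5088 0.0184] len 0.15832716620482773 wid 0.03916460180942158 yaw 17.31
spacer ctr [ 0.5133 -0.0119] len 0.13889082648117518 wid 0.015015796274775743 yaw 17.29
grip ctr [ 0.5134 -0.0118] len 0.029466980654867123 wid 0.014694279829645256 yaw 17.23
[ -4.6674 -30.3014] [ -4.6007 -30.2337]
[ 0.5307 -0.0587  0.05  ] [[0.4768223615234538, -0.07518727302981801], [0.49466514385834404, -0.12651885907281218], [0.5846675545493232, -0.04212538159491361], [0.5981225172833765, -0.09474838495498931]]
```

View pics/w7d.png

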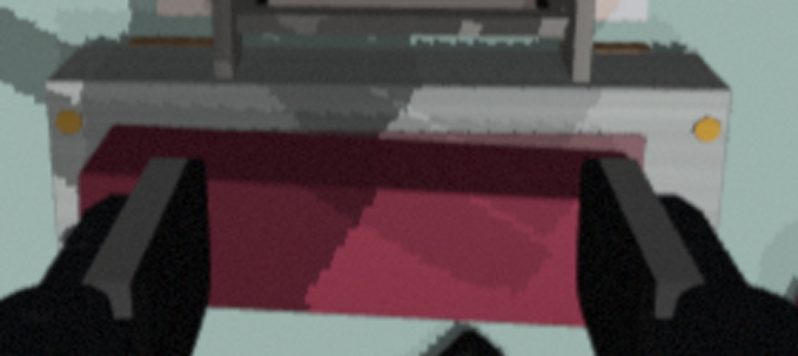

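Run:
```python
from m import *
c=cam('wrist',env.sense())
g=lambda p: np.array(p)/2.85+[190,240]
def e(n,p,z):
    P=ray(c,g(p),z); d=P[1]-P[0]; print(n,P[:,:2].tolist(),np.linalg.norm(d),np.degrees(np.arctan2(d[1],d[0])))
e('mould front',[(48,84),(729,90)],.051)
e('fresh bottom front',[(112,126),(645,139)],.051)
e('fresh top front',[(80,176),(575,197)],.091)
e('fresh top back',[(208,304),(582,325)],.091)
```

```text
mould front [[0.44358416132853706, -0.14904806946112747], [0.6441287486402628, -0.0894809644400306]] 0.2092041383448826 16.542827409443547
fresh bottom front [[0.46553010987373544, -0.15667831588614406], [0.625125394279503, -0.1121417460567496]] 0.16569297165760036 15.59226168474764
fresh top front [[0.46653288064933396, -0.15579360802780806], [0.5987313770274756, -0.12169587841335833]] 0.13652508051454007 14.46297500992763
fresh top back [[0.5100419225347352, -0.18350610733691158], [0.6139233619218339, -0.15852919428746648]] 0.10684193762102503 13.519390622358381
```

Run:
```python
from m import *
c=cam('top'); print(ray(c,[(347,215),(380,225),(364,218),(376,232)],.04))
im=cv2.imread('pics/side0.png')[185:275,270:390]
cv2.imwrite('pics/side0m.png',cv2.resize(im,None,fx=6,fy=6,interpolation=cv2.INTER_CUBIC))
delta([.561,-.195,.20],17.1)
```

```text
[[ 0.6051 -0.2168  0.04  ]
 [ 0.5784 -0.2994  0.04  ]
 [ 0.5968 -0.2596  0.04  ]
 [ 0.5608 -0.2888  0.04  ]]
t 7.1 at [ 0.5342 -0.0785  0.2412] F [-0.6073  0.7338 -0.0539] w 0.051547337914675424
shift mm [ 41.0427  -8.4179 119.3283] rotvec [-0.0009 -0.0018  0.0017]
```

View pics/side0m.png

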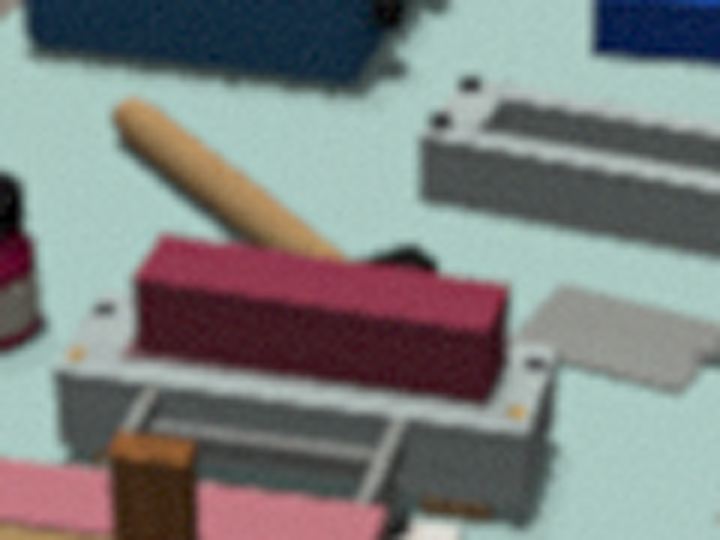

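Emit:
{"method": "drive_tool", "body": {
  "moves": [0, -8, 50, 0, 0, 0, 60, 0, -8, 100, 0, 0, 0, 60, 0, -8, 119, 0, 0, 0, 60, 41, -8, 119, 0, 0, 0, 60, 41, -8, 119, 0, 0, 0, 60, 41, -8, 119, 0, 0, 0, 60]
}}

```text
time_s: 7.7
position: [0.5609, -0.1934, 0.2002]
eef_rot: [-139.1, 89.7, 148.0]
contact_force: [0.3, 0.8, 0.3]
gripper_width: 0.0511
```

```bash
python3 -c "
from h import *
delta([.561,-.195,.078],17.1)
cv2.imwrite('pics/w8.png',env.capture('wrist')[:,:,::-1])
delta([.561,-.195,.078],17.1)
"
```

```text
t 7.7 at [ 0.5609 -0.1934  0.2002] F [0.2779 0.765  0.311 ] w 0.05111566976832875
shift mm [122.2153  -0.0172   1.9531] rotvec [ 0.0004 -0.0036  0.0031]
t 7.75 at [ 0.5621 -0.1939  0.2015] F [ 1.1587 -0.2591  0.9823] w 0.05142703566112078
shift mm [123.5332  -1.2182   0.8949] rotvec [ 0.0007 -0.0014  0.0009]
```

View pics/w8.png

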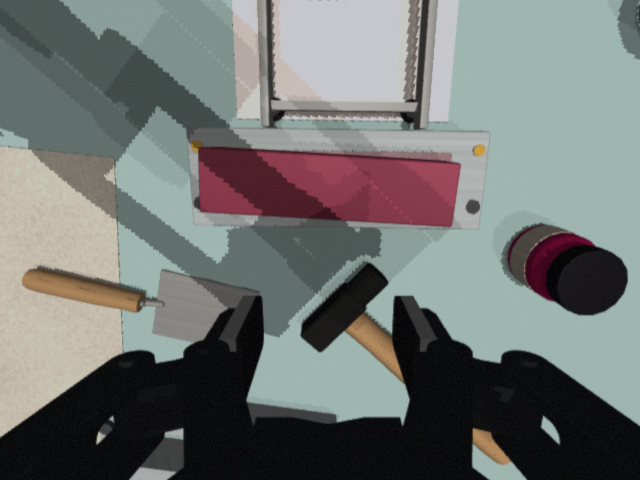

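Run:
```python
from m import *
im=cv2.imread('pics/w8.png')[110:240,180:500]
cv2.imwrite('pics/w8c.png',cv2.resize(im,None,fx=2.5,fy=2.5,interpolation=cv2.INTER_CUBIC))
```

```text
(no output)
```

View pics/w8c.png

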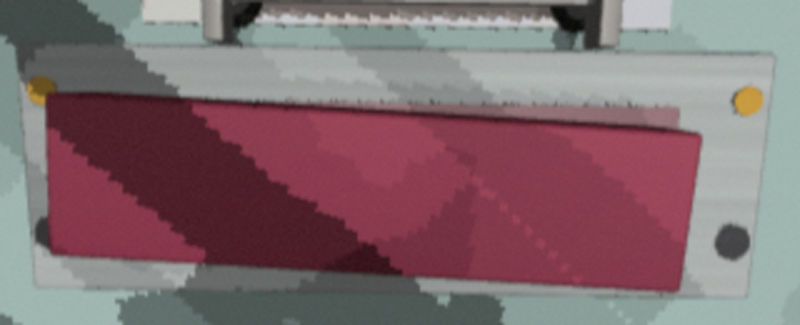

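Run:
```python
from m import *
c=cam('wrist',env.sense())
g=lambda p: np.array(p)/2.5+[180,110]
F=quad(c,'fresh',g([(47,94),(702,133),(681,292),(52,252)]),.091)
M=quad(c,'mould',g([(18,42),(775,54),(748,298),(35,287)]),.051)
print(inframe(F,M))
R=rot(env.sense()['eef_rot']); print(R.T@(F[0]-env.sense()['position'])*1000)
```

```text
fresh ctr [ 0.55   -0.1565] len 0.15934780661129402 wid 0.039111996272106826 yaw 13.62
mould ctr [ 0.5558 -0.1535] len 0.2112660433785543 wid 0.06951515348594434 yaw 16.24
[-6.4274 -1.307 ]
[110.5867  -0.364  -39.1102]
```

Fresh prism: centre (0.550,-0.1565), yaw 13.6° against 17.2° for the cured pair. The tool stands 39 mm behind its centre and is aligned sideways. I descend behind it.

Emit:
{"method": "drive_tool", "body": {
  "moves": [40, -1, 3, 0, 0, 0, 60, 80, -1, 3, 0, 0, 0, 60, 110, -1, 3, 0, 0, 0, 60, 123, -1, 3, 0, 0, 0, 60, 123, -1, 3, 0, 0, 0, 60, 123, -1, 3, 0, 0, 0, 60]
}}

```text
time_s: 8.35
position: [0.5637, -0.1986, 0.08]
eef_rot: [49.9, 89.9, -23.0]
contact_force: [0.5, 0.0, 0.4]
gripper_width: 0.0515
```

```bash
python3 -c "
from h import *
delta([.561,-.195,.078],17.1)
cv2.imwrite('pics/w9.png',env.capture('wrist')[:,:,::-1])
"
```

```text
t 8.35 at [ 0.5637 -0.1986  0.08  ] F [0.5194 0.0145 0.3927] w 0.05148015433621477
shift mm [ 1.9854 -1.5083 -4.2094] rotvec [ 0.0001  0.0016 -0.0019]
```

View pics/w9.png

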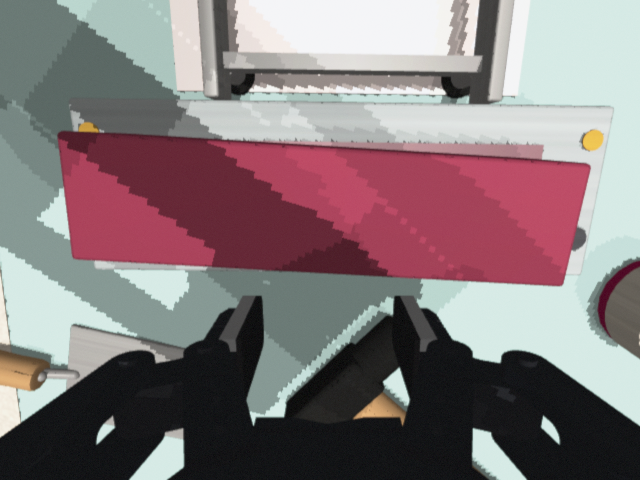

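Emit:
{"method": "drive_tool", "body": {
  "moves": [0, -3, -3, 0, 0, 0, 60, 0, -3, -8, 0, 0, 0, 60, 0, -3, -12, 0, 0, 0, 60, 0, -3, -16, 0, 0, 0, 60, 0, -3, -20, 0, 0, 0, 60, 0, -3, -25, 0, 0, 0, 60, 0, -3, -30, 0, 0, 0, 60, 0, -3, -30, 0, 0, 0, 60]
}}

```text
time_s: 9.2
position: [0.5502, -0.1697, 0.0782]
eef_rot: [-155.1, 89.9, 132.0]
contact_force: [0.2, -0.1, 0.1]
gripper_width: 0.0514
```

```bash
python3 -c "
from h import *
delta([.561,-.195,.078],17.1)
cv2.imwrite('pics/w10.png',env.capture('wrist')[:,:,::-1])
"
```

```text
t 9.2 at [ 0.5502 -0.1697  0.0782] F [ 0.2147 -0.0737  0.0935] w 0.051390817294210356
shift mm [ 0.1756  2.8475 27.3705] rotvec [-0.0001 -0.001   0.0004]
```

View pics/w10.png

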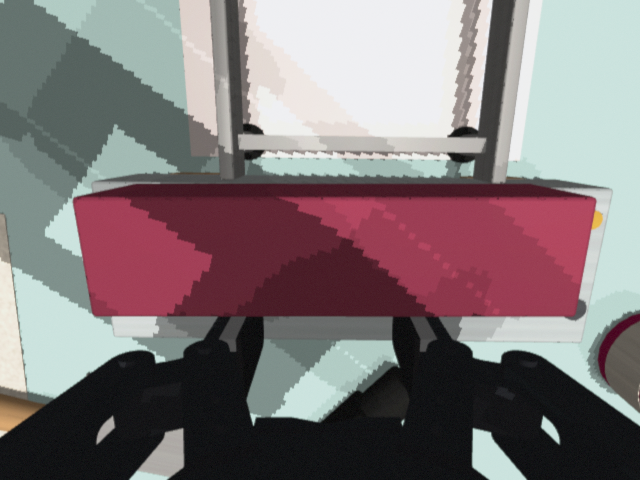

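Run:
```python
from m import *
s=env.sense();c=cam('wrist',s)
F=quad(c,'fresh',[(74,201),(597,198),(577,316),(93,317)],.091)
R=rot(s['eef_rot']); print(R.T@(F[0]-s['position'])*1000)
L=([.509,.0184,.09],np.radians(17.25)); L=(np.array(L[0]),L[1])
print(inframe(F,L))
```

```text
fresh ctr [ 0.5423 -0.1401] len 0.15855867836447554 wid 0.038563869067358404 yaw 17.33
[-12.9372   1.2842 -30.647 ]
[ -15.195  -161.2349]
```

Contact is made, the prism has squared up at yaw 17.3°, and the offset from tool to prism is 30.6 mm. I keep pushing slowly.

Emit:
{"method": "drive_tool", "body": {
  "moves": [0, 0, -8, 0, 0, 0, 60, 0, 0, -18, 0, 0, 0, 60, 0, 1, -28, 0, 0, 0, 60, 0, 1, -38, 0, 0, 0, 60, 0, 2, -48, 0, 0, 0, 60, 0, 2, -58, 0, 0, 0, 60, 0, 3, -68, 0, 0, 0, 60, 0, 3, -78, 0, 0, 0, 60]
}}

```text
time_s: 10.05
position: [0.5305, -0.0942, 0.0783]
eef_rot: [173.2, 90.0, 100.3]
contact_force: [0.5, -1.0, -0.7]
gripper_width: 0.051
```

Emit:
{"method": "drive_tool", "body": {
  "moves": [0, 0, -6, 0, 0, 0, 60, 0, 0, -10, 0, 0, 0, 60, 0, 0, -12, 0, 0, 0, 60, 0, 0, -12, 0, 0, 0, 60, 0, 0, -12, 0, 0, 0, 60]
}}

```text
time_s: 10.55
position: [0.527, -0.0836, 0.0782]
eef_rot: [-157.0, 90.0, 130.0]
contact_force: [0.4, 0.7, 0.4]
gripper_width: 0.0511
```

```bash
python3 -c "
from h import *
delta([.561,-.195,.078],17.1)
cv2.imwrite('pics/w11.png',env.capture('wrist')[:,:,::-1])
delta([.561,-.195,.078],17.1)
im=env.capture('side')[200:350,220:400,::-1]
cv2.imwrite('pics/s11.png',cv2.resize(im,None,fx=4,fy=4,interpolation=cv2.INTER_CUBIC))
"
```

```text
t 10.55 at [ 0.527  -0.0836  0.0782] F [0.3985 0.7003 0.4485] w 0.05114621214151593
shift mm [  0.1602  -0.1451 116.4851] rotvec [-0.0008 -0.0007  0.0003]
t 10.6 at [ 0.527  -0.0837  0.0782] F [ 0.2163 -0.9272 -0.2994] w 0.05124929687262337
shift mm [  0.1717  -0.1412 116.4101] rotvec [-0.0008 -0.0006  0.0002]
```

View pics/w11.png

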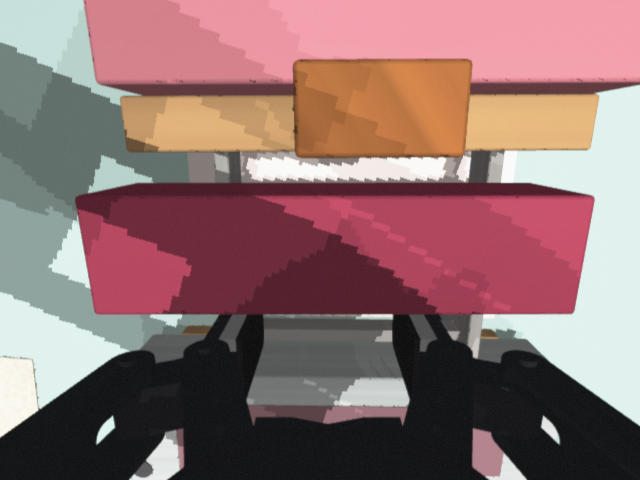

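View pics/s11.png

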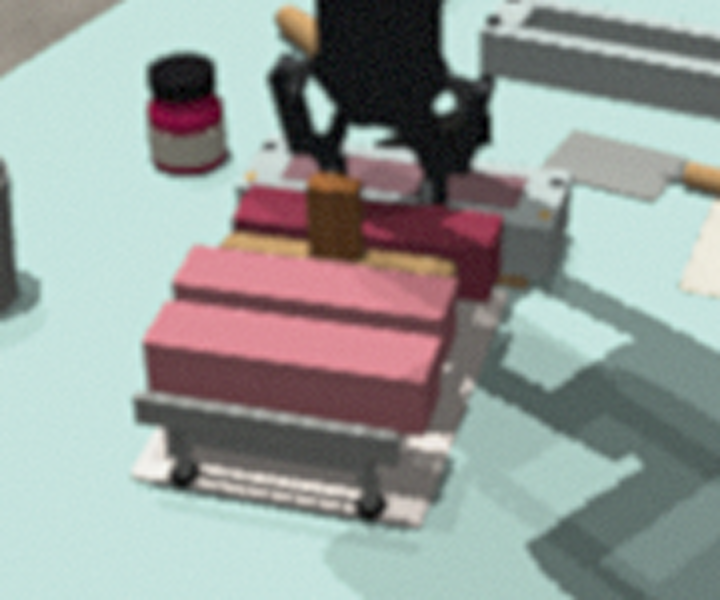

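The fresh prism is on the rails and square, its front face at row about 196. The spacer blade front is at row 151.

Run:
```python
from m import *
s=env.sense();c=cam('wrist',s)
F=quad(c,'fresh',[(77,200),(594,197),(575,313),(95,314)],.090)
S=quad(c,'spacer',[(121,98),(598,95),(593,148),(127,151)],.088)
P=ray(c,[(96,83),(650,78.5)],.09); d=P[1]-P[0]; print('last front edge yaw',np.degrees(np.arctan2(d[1],d[0])),P)
u=np.array([-.296,.955]); 
n=np.array([-d[1],d[0]])[:2]/np.linalg.norm(d[:2])
print('rel last ctr: spacer',((S[0]-P[0])[:2]@n)*1000-20,'fresh',((F[0]-P[0])[:2]@n)*1000-20)
```

```text
fresh ctr [ 0.5193 -0.0537] len 0.15838920193262712 wid 0.038195438932715216 yaw 17.27
spacer ctr [ 0.514  -0.0125] len 0.13901950699183432 wid 0.014899232992330232 yaw 17.36
last front edge yaw 17.440568263994976 [[ 0.4393 -0.024   0.09  ]
 [ 0.5883  0.0228  0.09  ]]
rel last ctr: spacer -31.36834656563558 fresh -72.31170765899657
```

Emit:
{"method": "drive_tool", "body": {
  "moves": [0, 0, -4, 0, 0, 0, 60, 0, 0, -7, 0, 0, 0, 60, 0, 0, -10, 0, 0, 0, 60, 0, 0, -12, 0, 0, 0, 60, 0, 0, -13, 0, 0, 0, 60, 0, 0, -13.5, 0, 0, 0, 60, 0, 0, -13.5, 0, 0, 0, 60]
}}

```text
time_s: 11.35
position: [0.5232, -0.0707, 0.0783]
eef_rot: [156.9, 90.0, 84.0]
contact_force: [0.2, -0.9, 0.0]
gripper_width: 0.0511
```

```bash
python3 -c "
from h import *
delta([.561,-.195,.078],17.1)
cv2.imwrite('pics/w12.png',env.capture('wrist')[:,:,::-1])
delta([.561,-.195,.078],17.1)
"
```

```text
t 11.35 at [ 0.5232 -0.0707  0.0783] F [ 0.2001 -0.8778  0.0192] w 0.0510618464282037
shift mm [  0.28    -0.37   129.9075] rotvec [-0.0003 -0.0001 -0.    ]
t 11.4 at [ 0.5232 -0.0707  0.0783] F [ 1.5011 -2.3163  0.4999] w 0.05134184384937129
shift mm [  0.2596  -0.3502 129.9102] rotvec [-0.0004 -0.0002 -0.    ]
```

View pics/w12.png

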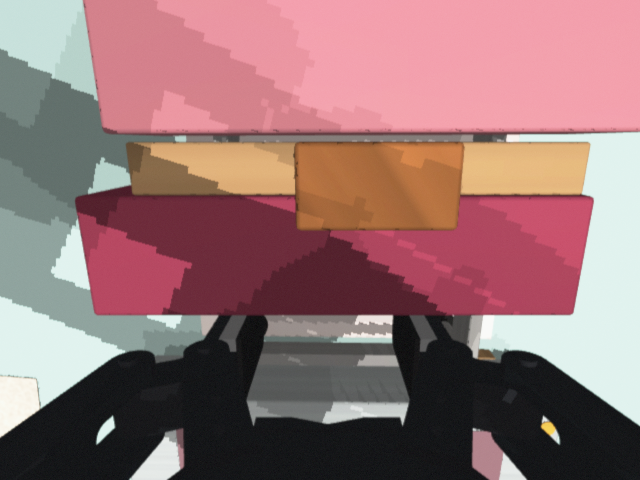

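```bash
cat >> m.py <<'E'
def rel(c,Fq,Sq,Lp):
    F=quad(c,'fresh',Fq,.090); S=quad(c,'spacer',Sq,.088)
    P=ray(c,Lp,.09); d=P[1]-P[0]; print('last yaw',np.degrees(np.arctan2(d[1],d[0])))
    n=np.array([-d[1],d[0]])[:2]/np.linalg.norm(d[:2])
    print('rel last ctr: spacer',((S[0]-P[0])[:2]@n)*1000-20,'fresh',((F[0]-P[0])[:2]@n)*1000-20)
E
python3 - <<'E'
from m import *
s=env.sense();c=cam('wrist',s)
rel(c,[(77,200),(593,198),(575,313),(95,314)],[(126,144),(591,142),(584,194),(131,195)],[(104,132),(639,131)])
E
```

```text
fresh ctr [ 0.5154 -0.0408] len 0.15830348952392784 wid 0.038056056516431055 yaw 17.24
spacer ctr [ 0.5138 -0.0122] len 0.1395578262423423 wid 0.015383346374621054 yaw 17.24
last yaw 17.150418636391976
rel last ctr: spacer -30.92985879415945 fresh -58.74490767232993
```

Emit:
{"method": "drive_tool", "body": {
  "moves": [0, 0, -0.7, 0, 0, 0, 60, 0, 0, -1.4, 0, 0, 0, 60, 0, 0, -2.1, 0, 0, 0, 60, 0, 0, -2.1, 0, 0, 0, 60, 0, 0, -2.1, 0, 0, 0, 60]
}}

```text
time_s: 11.9
position: [0.5226, -0.0687, 0.0783]
eef_rot: [128.9, 90.0, 55.9]
contact_force: [1.4, -2.4, -0.4]
gripper_width: 0.0513
```

```bash
python3 -c "
from h import *
delta([.561,-.195,.078],17.1)
cv2.imwrite('pics/w13.png',env.capture('wrist')[:,:,::-1])
delta([.561,-.195,.078],17.1)
"
```

```text
t 11.9 at [ 0.5226 -0.0687  0.0783] F [ 1.4322 -2.3549 -0.3744] w 0.051336208788056115
shift mm [  0.3314  -0.3697 131.9723] rotvec [-0.0005 -0.0001 -0.0001]
t 11.95 at [ 0.5226 -0.0687  0.0783] F [ 0.254  -1.0187  0.0313] w 0.051214268312502496
shift mm [  0.2736  -0.335  131.9873] rotvec [-0.0005 -0.0002 -0.0001]
```

View pics/w13.png

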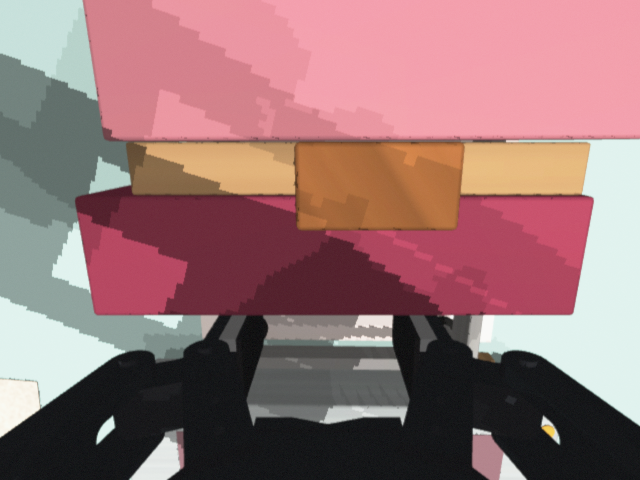

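Snug: the fresh prism touches the blade at row 195, and about 1 mm is left between blade and prism_last (rows 139 to 143). I back off, rise and look.

Emit:
{"method": "drive_tool", "body": {
  "moves": [0, 0, 5, 0, 0, 0, 60, 0, 0, 15, 0, 0, 0, 60, 0, 0, 15, 0, 0, 0, 60, -40, 0, 15, 0, 0, 0, 60, -80, 0, 15, 0, 0, 0, 60, -112, 0, 0, 0, 0, 0, 60, -112, 0, -10, 0, 0, 0, 60, -112, 0, -10, 0, 0, 0, 60]
}}

```text
time_s: 12.75
position: [0.5192, -0.0584, 0.1907]
eef_rot: [104.0, 90.0, 31.1]
contact_force: [-0.2, -0.9, -0.7]
gripper_width: 0.0509
```

```bash
python3 -c "
from h import *
delta([.5,0,.112],17.2)
cv2.imwrite('pics/w14.png',env.capture('wrist')[:,:,::-1])
delta([.5,0,.112],17.2)
im=cv2.imread('pics/w14.png')[100:330,150:510]
cv2.imwrite('pics/w14c.png',cv2.resize(im,None,fx=2,fy=2,interpolation=cv2.INTER_CUBIC))
"
```

```text
t 12.75 at [ 0.5192 -0.0584  0.1907] F [-0.164  -0.8972 -0.7281] w 0.050921920789415556
shift mm [ 78.7444  -1.2065 -61.4026] rotvec [-0.0015 -0.0002 -0.0007]
t 12.8 at [ 0.5188 -0.0588  0.1898] F [ 0.2785 -0.2751 -0.35  ] w 0.05107371395279211
shift mm [ 77.8311  -0.6021 -61.6406] rotvec [-0.0013 -0.0007  0.0009]
```

View pics/w14c.png

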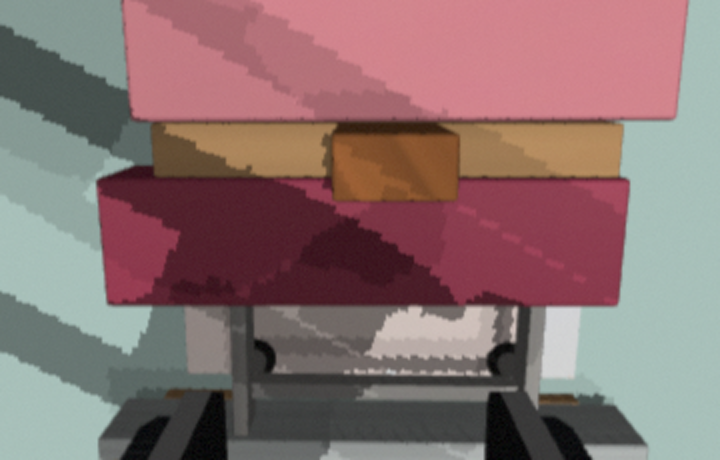

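Run:
```python
from m import *
s=env.sense();c=cam('wrist',s)
g=lambda p: np.array(p)/2+[150,100]
rel(c,g([(97,182),(630,180),(619,304),(108,304)]),g([(152,124),(624,124),(621,177),(155,178)]),g([(134,121),(678,119)]))
G=quad(c,'grip',g([(332,134),(459,133),(458,199),(334,200)]),.138)
R=rot(s['eef_rot']); T=G[0].copy(); T[2]=.112; print(R.T@(T-s['position'])*1000)
```

```text
fresh ctr [ 0.5142 -0.0394] len 0.15805705430377065 wid 0.03793944546528683 yaw 17.23
spacer ctr [ 0.5129 -0.0109] len 0.1387693728674699 wid 0.015618861856367749 yaw 17.17
last yaw 17.306049287903868
rel last ctr: spacer -29.02586384462874 fresh -56.576898729029814
grip ctr [ 0.5127 -0.0104] len 0.029230533733561496 wid 0.015254088262614181 yaw 17.56
[ 77.8139   8.4437 -47.9448]
```

Fresh is at -56.6 mm and the spacer at -29.0 mm relative to prism_last. I move over the grip and descend.

Emit:
{"method": "drive_tool", "body": {
  "moves": [0, 8, -40, 0, 0, 0, 60, 0, 8.4, -48, 0, 0, 0, 60, 0, 8.4, -48, 0, 0, 0, 60, 30, 8.4, -48, 0, 0, 0, 60, 60, 8.4, -48, 0, 0, 0, 60, 77, 8.4, -48, 0, 0, 0, 60, 77, 8.4, -48, 0, 0, 0, 60, 77, 8.4, -48, 0, 0, 0, 60]
}}

```text
time_s: 13.6
position: [0.5134, -0.0116, 0.1129]
eef_rot: [-107.7, 89.9, 179.4]
contact_force: [-0.5, -0.4, -0.4]
gripper_width: 0.051
```

```bash
python3 -c "
from h import *
delta([.5127,-.0104,.1125],17.2)
cv2.imwrite('pics/w15.png',env.capture('wrist')[:,:,::-1])
"
```

```text
t 13.6 at [ 0.5134 -0.0116  0.1129] F [-0.5115 -0.4366 -0.4148] w 0.05104175702549704
shift mm [ 0.3628 -0.3542 -1.3818] rotvec [-0.0027 -0.0004  0.0014]
```

View pics/w15.png

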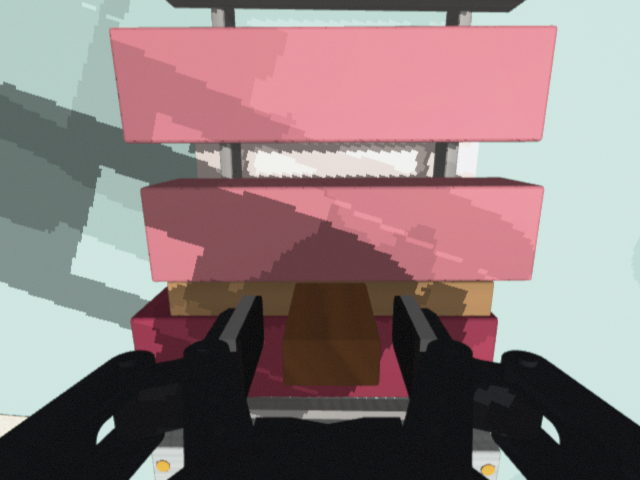

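Emit:
{"method": "drive_tool", "body": {
  "moves": [0, 0, 0, 0, 0, 0, 0, 0, 0, 0, 0, 0, 0, 0, 0, 0, 0, 0, 0, 0, 0, 0, 0, 0, 0, 0, 0, 0, 0, 0, 0, 0, 0, 0, 0, 0, 0, 0, 0, 0, 0, 0]
}}

```text
time_s: 14.25
position: [0.5144, -0.0112, 0.1144]
eef_rot: [56.1, 89.9, -16.9]
contact_force: [-0.8, -0.9, 6.2]
gripper_width: 0.0294
```

Emit:
{"method": "drive_tool", "body": {
  "moves": [-5, 0, 0, 0, 0, 0, 0, -12, 0, 0, 0, 0, 0, 0, -22, 0, 0, 0, 0, 0, 0, -32, 0, 0, 0, 0, 0, 0, -45, 0, 0, 0, 0, 0, 0, -60, 0, 0, 0, 0, 0, 0, -75, 0, 0, 0, 0, 0, 0, -75, 0, 0, 0, 0, 0, 0]
}}

```text
time_s: 15.05
position: [0.515, -0.0108, 0.1908]
eef_rot: [71.1, 89.7, -1.8]
contact_force: [1.6, 0.4, -1.2]
gripper_width: 0.0296
```

```bash
python3 -c "
from h import *
delta([.468,.339,.19],11.7)
cv2.imwrite('pics/w16.png',env.capture('wrist')[:,:,::-1])
print(env.sense()['joint_positions'])
"
```

```text
t 15.05 at [ 0.515  -0.0108  0.1908] F [ 1.5739  0.3608 -1.1688] w 0.0295585443173405
shift mm [   0.5522   57.7095 -348.219 ] rotvec [ 0.0937  0.0012 -0.0042]
[ -8.9145  16.9952 100.9957   0.0289  61.8552 -25.9984]
```

View pics/w16.png

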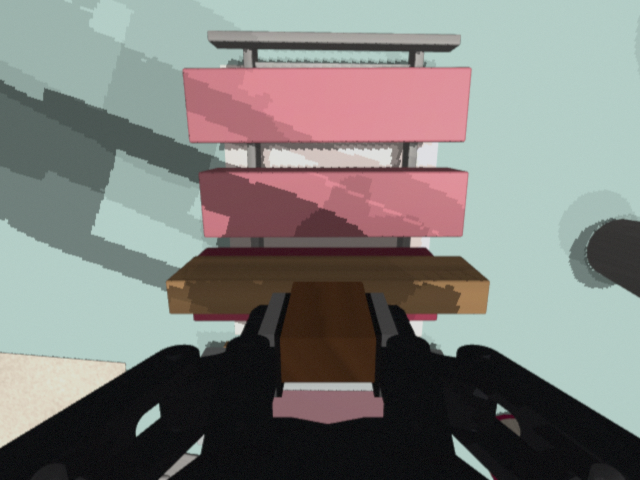

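Lifted clear; the new gap is visible and the prisms undisturbed. I carry it to the tray centre.

Emit:
{"method": "drive_tool", "body": {
  "moves": [0, 0, -25, 0, 0, 0, 0, 0, 0, -60, 0, 0, 0, 0, 0, 12, -100, 0.03, 0, 0, 0, 0, 24, -145, 0.06, 0, 0, 0, 0, 34, -190, 0.094, 0, 0, 0, 0, 42, -235, 0.094, 0, 0, 0, 0, 50, -280, 0.094, 0, 0, 0, 0, 56, -315, 0.094, 0, 0, 0]
}}

```text
time_s: 15.9
position: [0.4733, 0.3091, 0.1875]
eef_rot: [-109.6, 89.9, 172.2]
contact_force: [0.5, -0.5, -0.9]
gripper_width: 0.0292
```

Emit:
{"method": "drive_tool", "body": {
  "moves": [0, 2, -20, 0, 0, 0, 0, 0, 2, -33, 0, 0, 0, 0, 0, 2, -33, 0, 0, 0, 0, 0, 2, -33, 0, 0, 0, 0]
}}

```text
time_s: 16.3
position: [0.4695, 0.3385, 0.1878]
eef_rot: [-55.0, 89.9, -133.3]
contact_force: [-0.6, -0.4, -1.9]
gripper_width: 0.0292
```

```bash
python3 -c "
from h import *
delta([.468,.338,.067],11.7)
cv2.imwrite('pics/w17.png',env.capture('wrist')[:,:,::-1])
im=env.capture('side')[200:480,60:400,::-1]
cv2.imwrite('pics/s17.png',cv2.resize(im,None,fx=2,fy=2,interpolation=cv2.INTER_CUBIC))
"
```

```text
t 16.3 at [0.4695 0.3385 0.1878] F [-0.6486 -0.3704 -1.8859] w 0.029196981169675992
shift mm [120.8423  -1.4626   0.0889] rotvec [-0.      0.0008  0.0012]
```

View pics/w17.png

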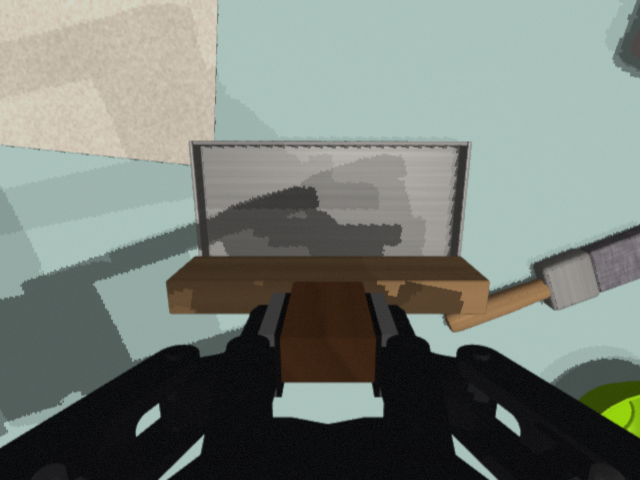

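View pics/s17.png

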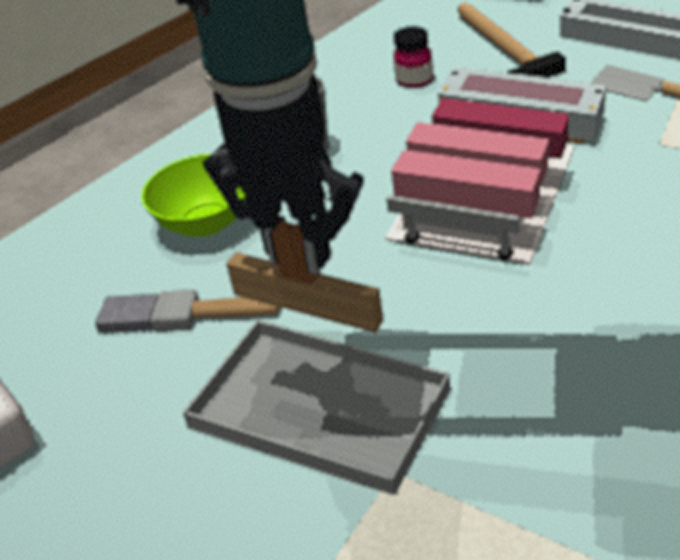

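Run:
```python
from m import *
s=env.sense();c=cam('wrist',s)
P=ray(c,[(190,142),(471,142)],.022); d=P[1]-P[0]; L=np.linalg.norm(d); n=np.array([d[1],-d[0],0])/L
C=(P[0]+P[1])/2+n*.06
print(L,np.degrees(np.arctan2(d[1],d[0])),C); C[2]=.067
print(rot(s['eef_rot']).T@(C-s['position'])*1000, s['position'])
```

```text
0.2079446561238633 11.59413371667334 [0.4695 0.3443 0.022 ]
[121.1061   0.9102  -6.2776] [0.4699 0.3381 0.1881]
```

Emit:
{"method": "drive_tool", "body": {
  "moves": [30, 0, -4, 0, 0, 0, 0, 65, 0, -4, 0, 0, 0, 0, 95, 0, -4, 0, 0, 0, 0, 112, 0, -4, 0, 0, 0, 0, 118, 0, -4, 0, 0, 0, 0, 120, 0, -4, 0, 0, 0, 0, 122, 0, -4, 0, 0, 0, 0, 122, 0, -4, 0, 0, 0, 0]
}}

```text
time_s: 17.2
position: [0.47, 0.3436, 0.0677]
eef_rot: [109.2, 89.9, 30.9]
contact_force: [-0.9, 0.4, -1.8]
gripper_width: 0.0292
```

```bash
python3 -c "
from h import *
delta([.468,.338,.067],11.7)
cv2.imwrite('pics/w18.png',env.capture('wrist')[:,:,::-1])
"
```

```text
t 17.2 at [0.47   0.3436 0.0677] F [-0.9426  0.3823 -1.7808] w 0.029230876850810914
shift mm [ 0.6506 -3.0884  5.0318] rotvec [-0.0005 -0.0007 -0.0021]
```

View pics/w18.png

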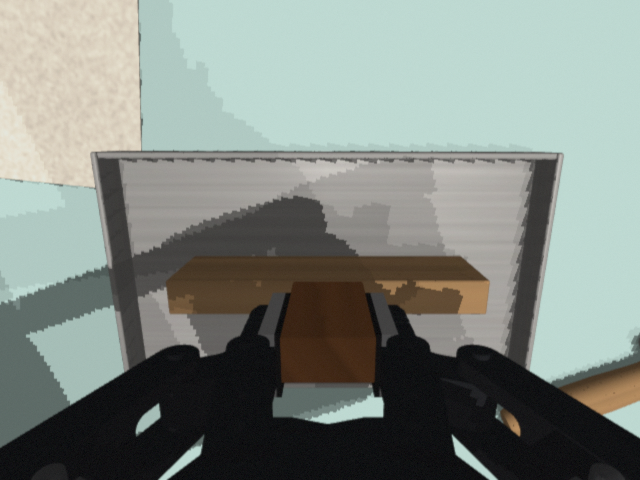

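The spacer is centred in the tray, just above the floor. I lower to touch.

Emit:
{"method": "drive_tool", "body": {
  "moves": [1, 0, 0, 0, 0, 0, 0, 2, 0, 0, 0, 0, 0, 0, 2, 0, 0, 0, 0, 0, 0]
}}

```text
time_s: 17.55
position: [0.4701, 0.3438, 0.0675]
eef_rot: [105.5, 89.8, 27.2]
contact_force: [-3.2, -2.9, 19.6]
gripper_width: 0.0292
```

Contact at 19.6 N. I ease up slightly, open and rise.

Emit:
{"method": "drive_tool", "body": {
  "moves": [-1.5, 0, 0, 0, 0, 0, 0, -1.5, 0, 0, 0, 0, 0, 60, -1.5, 0, 0, 0, 0, 0, 60, -1.5, 0, 0, 0, 0, 0, 60, -1.5, 0, 0, 0, 0, 0, 60, -30, 0, 0, 0, 0, 0, 60, -80, 0, 0, 0, 0, 0, 60, -130, 0, 0, 0, 0, 0, 60]
}}

```text
time_s: 18.35
position: [0.4682, 0.3428, 0.1946]
eef_rot: [-74.0, 89.8, -152.4]
contact_force: [0.9, 0.1, 0.5]
gripper_width: 0.0512
```

Emit:
{"method": "drive_tool", "body": {
  "moves": [-20, 0, 60, 0, 0, 0, 60, -20, 0, 130, 0, 0, 0, 60, -20, 0, 160, 0, 0, 0, 60, -20, 0, 160, 0, 0, 0, 60, -20, 0, 160, 0, 0, 0, 60]
}}

```text
time_s: 18.85
position: [0.5018, 0.1849, 0.2142]
eef_rot: [-101.0, 90.0, -179.5]
contact_force: [0.1, 0.8, 0.8]
gripper_width: 0.0514
```

```bash
python3 -c "
from h import *
print(env.sense()['position'])
for n in ['wrist','top','side']: cv2.imwrite('pics/f_%s.png'%n,env.capture(n)[:,:,::-1])
"
```

```text
[0.5018 0.1849 0.2142]
```

View pics/f_wrist.png

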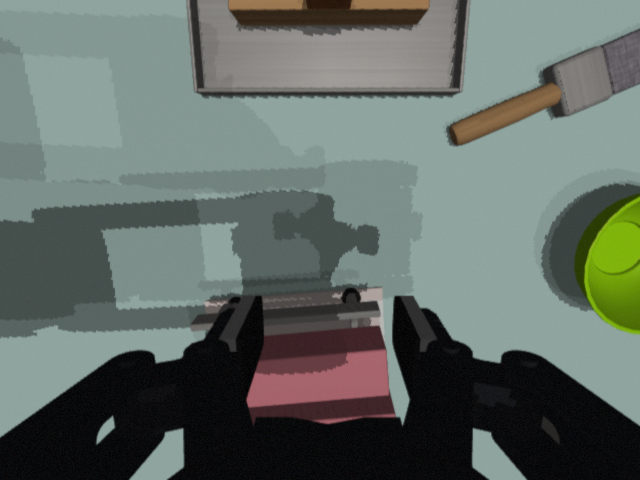

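View pics/f_top.png

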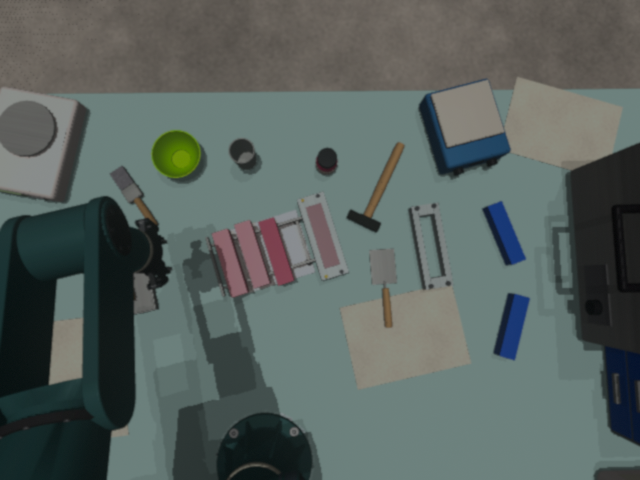

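View pics/f_side.png

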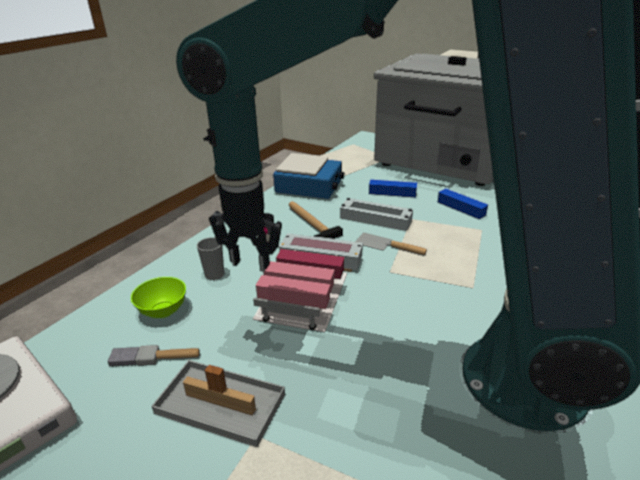

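The spacer stands in the tray and the bystanders are in place. One last wrist check of the three prisms.

Emit:
{"method": "drive_tool", "body": {
  "moves": [-15, 0, 50, 0, 0, 0, 60, -40, 0, 100, 0, 0, 0, 60, -40, 0, 150, 0, 0, 0, 60, -40, 0, 200, 0, 0, 0, 60, -40, 0, 225, 0, 0, 0, 60, -40, 0, 225, 0, 0, 0, 60, -40, 0, 225, 0, 0, 0, 60]
}}

```text
time_s: 19.7
position: [0.5472, -0.0327, 0.2539]
eef_rot: [-155.4, 89.9, 126.3]
contact_force: [-0.5, -0.5, -0.3]
gripper_width: 0.0512
```

```bash
python3 -c "
from h import *
delta([.5,0,.112],17.2)
im=env.capture('wrist')[:,:,::-1]
cv2.imwrite('pics/w20.png',im)
"
```

```text
t 19.7 at [ 0.5472 -0.0327  0.2539] F [-0.493  -0.5311 -0.2903] w 0.05116254389307036
shift mm [141.9383 -39.5125 -41.3823] rotvec [-0.0962 -0.0013  0.0005]
```

View pics/w20.png

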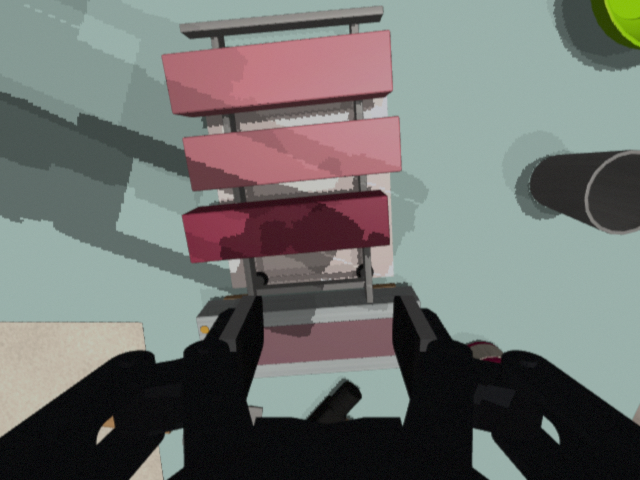

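Run:
```python
from m import *
c=cam('wrist',env.sense())
A=quad(c,'first',[(163,57),(391,31),(392,90),(174,114)],.09)
L=quad(c,'last',[(183,139),(400,117),(402,169),(192,190)],.09)
F=quad(c,'fresh',[(183,213),(387,195),(389,244),(191,262)],.09)
print(inframe(F,L),inframe(L,A))
R=ray(c,[(242,192),(361,183),(252,290),(369,297)],.05);print('rack mid',(R[0]+R[1])/2)
m=(R[0]+R[1])/2; print('fresh x in rack',inframe(F,(m,np.radians(16.4))))
```

```text
first ctr [0.4894 0.0713] len 0.15810216695013832 wid 0.03772760767640917 yaw 17.59
last ctr [0.5092 0.0191] len 0.15927014723741173 wid 0.03723284264189329 yaw 17.31
fresh ctr [ 0.5143 -0.0377] len 0.15780140248800506 wid 0.03920586402343421 yaw 16.97
[-11.9726 -55.7611] [  3.1257 -55.7428]
rack mid [ 0.5176 -0.0088  0.05  ]
fresh x in rack [-11.2725 -26.7777]
```

```bash
python3 -c "
from h import *
print(env.sense()['joint_vel']); print(env.sign_off())"
```

```text
[ 0.9011 -0.3754  0.3594 -0.0245 -0.014  -0.2772]
the job is handed in; nothing more can be done
None
```

I handed the job in at about 19.8 s of the 64 s. By my last measurements everything is in place; sign-off gave no verdict.

**What I did:**
1. I lifted the spacer out from between the cured prisms and stood it released on the rails, about 2 mm off the mould side of the nearer one.
2. I pushed the fresh prism off the mould base with both open fingers, never lifting it. It came up square against the spacer and carried it on to about 1 mm from the cured prism.
3. I lifted the spacer out and stood it near the middle of the tray.

**Last checks** (from the final wrist picture; the camera calibration is good to about 2 mm):

| Check | Measured | Allowed |
|---|---|---|
| Fresh prism behind prism_last (centre to centre) | -55.8 mm | -59.5 to -52.5 |
| Fresh prism angle to prism_last | about 0.3° | 2.9° |
| Fresh prism off the rack's middle line | about -11 mm | ±20 |
| Cured pair pitch | 55.7 mm | 52.5 to 60.5 |
| Cured prisms moved since the start | 1 to 2 mm, within measuring error | 10 mm |

The side view shows the spacer upright in the tray, and the bystanders look unmoved in the top and side views. The gripper was clear of everything at hand-in.

**Disagreements:** An earlier picture put the fresh prism at -56.6 mm, within the camera error. Two estimates of the tray's centre differed by 6 mm, well inside the tray's room. Setting the spacer down in the tray briefly read about 20 N at the wrist. No check failed.

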